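Set a cuvette wheel on the drive shaft's flat and hold it for tightening

TASK

First pinch the cuvette changer's upright drive shaft with one finger on its yellow milled flat and turn it until the flat faces along the red line on the deck. Then lift the blue cuvette wheel up and off its storage post, bring it down over the shaft with its brass set-screw square on the flat, and finish while still gripping it there, its disc's top face level with the tops of the two orange gauge posts and nothing else holding it up, so that a colleague can tighten the screw. Leave the white spare wheel and everything else on the bench where it is.

Things in the scene. Friction and masses are not known exactly. Their poses are not given: they have to be found in the camera images.
- drive_unit: Beige drive unit with aluminium deck, fixed, 174 x 174 mm, deck 70 mm high. Origin under its centre on the table, z up. The 22 mm drive shaft stands at the deck's centre, its tip 76 mm above the deck (last 5 mm tapered to 15 mm). Red line on the deck from the shaft along the unit's +x. Two orange gauge posts, 10 mm diameter, 28 mm tall, fixed on the deck at x 0, y +52 and -52 mm.
- shaft_flat (a point): Yellow milled flat of the shaft, turning with it. Origin on the shaft axis at deck level, z up, x out through the flat. 16 mm wide, 30 to 71 mm above the deck, 6.5 mm from the axis: 17.5 mm across flat and back (their middle is 2.25 mm behind the axis), 22 mm across elsewhere. A red tick on the shaft's end points to the flat.
- drive_shaft (a joint): Angle of the shaft about the vertical, rad, anticlockwise positive from above: 0 when the flat faces along the red line (the unit's +x). It starts 0.5 to 1.4 rad anticlockwise of it. Stiff to turn (about 0.06 N m) and stays where it is left.
- carousel: Blue cuvette wheel, 0.13 to 0.21 kg, hanging on stand_a's post, axis upright. Origin on its axis at its underside, z up. Disc 80 mm diameter, 8 mm thick; above it an aluminium hub, 36 mm diameter, 8 to 44 mm above the underside, with flat grip faces 24 mm wide at y +19 and -19 mm. Bore 26 mm. Brass set-screw on its +x side, head out to 24 mm from the axis; red mark on the hub's top there.
- carousel_screw (a point): Tip of the set-screw in the bore: 5 mm thick, 8.3 mm from the wheel's axis along its +x, 28 mm above its underside. The wheel goes down the shaft only with this tip on the flat (within about 20 degrees).
- stand_a: Storage stand of the blue wheel, fixed. Origin under its centre on the table, z up. Base of 90 mm diameter, a 34 mm column up to 40 mm, on which the wheel rests, and a post 12 mm in diameter with a pointed end up to 95 mm above the table.
- stand_b: Storage stand like stand_a, with the white spare wheel on it.
- spare_wheel: White spare wheel of the same size as the blue one, without set-screw, on stand_b; leave it alone. Origin on its axis at its underside.
- bottle_clear: Clear stoppered bottle, 48 mm diameter, 103 mm high, a bystander. Origin under its centre.
- bottle_amber: Amber stoppered bottle, 48 mm diameter, 103 mm high, a bystander. Origin under its centre.
- cuvette_rack: Green rack, 60 x 140 x 30 mm, with four cuvettes up to 52 mm high, a bystander. Origin under its centre.
- hex_key: Black L-shaped hex key, 80 mm long, lying on the table, a bystander. Origin near the middle of its long arm, on the table.
- jar: White jar with a blue cap, 56 mm diameter, 70 mm high, a bystander. Origin under its centre.
Mind the look-alikes: they are no part of the job. Leave any pink look-alike of the carousel alone.

How it is judged:
On the way, in this order (a step that is already met when the one before it is completed fails the run):
1. with the fingers pressing on the yellow flat, the shaft is turned so that the flat faces along the red line (within 0.2 rad) (value of joint drive_shaft between -0.2 and 0.2 rad and contact force between the fingers and drive_shaft_c2 above 1 N), for 0.2 s.
2. the blue wheel is held by the fingers, lifted clear above its post (z of carousel in the frame of stand_a above 0.097 m and contact force between the fingers and carousel above 1 N), for 0.2 s.
At the end, for the whole second after the job is handed in: Flat along the red line (0.25 rad); wheel round the shaft, centred within 4 mm, upright (0.12 rad), screw square on the flat (0.25 rad), underside 20 mm above the deck within 5 mm, still, gripped with over 1.5 N; spare wheel within 20 mm and other bystanders within 30 mm of their places (value of joint drive_shaft between -0.25 and 0.25 rad and z of carousel in the frame of shaft_flat between 0.015 and 0.025 m and horizontal distance between carousel and shaft_flat below 0.004 m and angle between the x axis of carousel and the x axis of shaft_flat, either way round below 0.25 rad and x of carousel_screw in the frame of shaft_flat above 0.004 m and angle between carousel's own z axis and vertical below 0.12 rad and contact force between the fingers and carousel above 1.5 N and linear speed of carousel below 0.02 m/s and distance of spare_wheel from where it was at the start of the episode below 0.02 m and distance of each of bottle_clear, bottle_amber, cuvette_rack, hex_key, jar from where it was at the start of the episode below 0.03 m); the arm keeps its last pose, push and grip.
It fails at once if the white spare wheel is moved more than 20 mm (distance of spare_wheel from where it was at the start of the episode above 0.02 m).
It fails at once if a bottle, the rack, the hex key or the jar is moved more than 30 mm (distance of any of bottle_clear, bottle_amber, cuvette_rack, hex_key, jar from where it was at the start of the episode above 0.03 m).
It also fails if it takes over 58 s, if anything falls off the work surface, if the arm or the gripper's body presses on something with over 40 N, if the wrist force passes 120 N, or if a joint passes its speed limit or range.

ROBOT

A 7-joint arm with a two-finger parallel gripper is mounted at the origin on the work surface. World frame = base frame: x ahead of the robot, y to its left, z up, the work surface at z = 0. Lengths are in m, angles in rad, forces in N, time in s.
With the tool pointing down it reaches from about 0.425 to 0.95 m from the base axis. Payload 4.7 kg.
Tool frame: the origin (TCP) lies midway between the tips of the shut fingers; the grasp point (between the pads) lies 19 mm behind it; x points along the fingers, y is the direction in which the jaws open and shut, and the axes are right-handed (so a half turn about x gives the same grasp; the last joint's range is limited). The gripper opens to 85 mm and grips with 20 to 120 N. Pads are 22 mm wide; open, the fingers measure 114 mm over their backs; the gripper's body (76 mm by 85 mm) begins 54 mm behind the grasp point. The pads swing forward as they close: fully open they stand 13 mm farther back than shut.
Start: joints at [1.106, 0.469, -0.049, 1.532, 0.024, 1.141, -0.082], TCP at [0.285, -0.612, 0.231] pointing down, gripper open.
Joint ranges: [-2.59, 2.59], [-0.33, 1.99], [-1.39, 1.29], [0.1, 2.45], [-1.04, 4.18], [0.21, 1.99], [-2.66, 2.66]. Speed limits (rad/s): [2.57, 2.57, 3.14, 3.14, 3.14, 3.14, 3.14].

INTERFACE

Orientations are given as [roll, pitch, yaw] about the fixed x, y, z axes, in that order (R = Rz(yaw) Ry(pitch) Rx(roll)).
In Python, from bench import state, capture, calibration, close_job gives the robot as it stands.
- The arm moves only by the shell command python3 -m handwheel 'ROWS' [FORCE]. ROWS is JSON, a list of rows, each an object of numbers: "tx", "ty", "tz": the shift along the tool's x, y, z in mm; "yaw": the turn about the tool's x in degrees; "grip": the opening, from 0 (shut) to 1 (fully open). In form: [{"tx": .., "ty": .., "tz": .., "yaw": .., "grip": ..}, ...]. A call has 1 to 8 rows; each row is the pose to reach, as a shift and turn from the pose measured when the call began, along the tool's axes at that moment; what a row does not reach only later rows make up. A row lasts 1/8 s, in which the tool goes at most 62.5 mm and 10.7 degrees, less where a joint would pass 70% of its speed; a pose out of reach is approached as far as the arm can. A call with a gripper value outside its range is refused whole. The fingers move at their own pace and stop on an object; FORCE is the grip in N (left out, the last holds). Time passes only in rows, so rows that repeat a pose let the fingers close. It gives the time, the measured TCP pose, the force and the opening at its end, in the units of the state.
- state(): the state, without advancing time (a new reading comes with each control period).
- capture(name): name is "side" or "top"; returns the picture (384x512x3 uint8, blue, green, red); there is no depth.
- calibration(name): a dict with "K" (3x3 intrinsics, pixels), "k1" (the pictures are not rectified: a ray, as slopes to the right and down, at radius r is drawn at 1 + k1 r^2 times it, then the intrinsics apply), "world_to_cam" (4x4, takes a point from world to camera coordinates). Camera axes: x right, y down, z forward; pixel columns grow to the right and rows downward; lengths in m; the calibration is good to about 2 mm. A picture is of the moment at which its call begins. calibration takes no time and is no camera call.
- close_job(): hands the job in, once; it reports no verdict.
The state is a dict: "t": time; "joint_positions": joint angles; "joint_velocities": joint speeds; "tau": joint torques, N m; "position": TCP position; "tool_rot": TCP orientation; "force": force on the tool from outside, world axes, zero at the start; "wrist_torque": the same for the moment, N m; "width": finger opening in m.
Only numpy, scipy, OpenCV 4.12 (cv2) and the standard library are available. Lean on these libraries where they do the work, as an engineer would, in place of code of your own. Each camera call takes 0.05 s, during which the arm holds its last target.

## Working session

There is one attempt and no reset: what is moved stays moved. The work goes in short steps, Python scripts to look and compute and a shell command to move; the robot and the scene stay as the last step left them, time stands still between calls to the robot, and variables do not carry over. Pictures are saved under pics/ and viewed, and the job is handed in when it is done.

```bash
ls; mkdir -p pics
cat > h.py <<'E'
import numpy as np,cv2
from bench import state,capture,calibration
from scipy.spatial.transform import Rotation as R
def cam(n):
    c=calibration(n);return np.array(c["K"]),c["k1"],np.array(c["world_to_cam"])
def proj(n,P):
    K,k1,T=cam(n);P=np.atleast_2d(P);c=P@T[:3,:3].T+T[:3,3];s=c[:,:2]/c[:,2:];r2=(s**2).sum(1,keepdims=True)
    s=s*(1+k1*r2);return s@K[:2,:2].T+K[:2,2]
def unproj(n,px,z):
    K,k1,T=cam(n);px=np.atleast_2d(px).astype(float)
    d=(px-K[:2,2])@np.linalg.inv(K[:2,:2]).T;s=d.copy()
    for _ in range(30): s=d/(1+k1*(s**2).sum(1,keepdims=True))
    ray=np.c_[s,np.ones(len(s))]@T[:3,:3];o=-T[:3,:3].T@T[:3,3]
    return o+ray*((z-o[2])/ray[:,2:])
def save(n,name,crop=None,f=1):
    im=capture(n);cv2.imwrite(f'pics/{name}_raw.png',im)
    show(im,name,crop,f);return im
def show(im,name,crop=None,f=1):
    if crop: x0,y0,x1,y1=crop;im=im[y0:y1,x0:x1]
    if f!=1: im=cv2.resize(im,None,fx=f,fy=f,interpolation=cv2.INTER_CUBIC)
    cv2.imwrite(f'pics/{name}.png',im)
def pst():
    s=state();print({k:np.round(s[k],4).tolist() for k in s})
E
python3 - <<'E'
from h import *
save('top','t0',f=1.5);save('side','s0',f=1.5);pst()
for n in('top','side'):
    K,k,T=cam(n);print(n,K,k,(-T[:3,:3].T@T[:3,3]).round(3),T[:3,:3].round(3))
E
```

```text
pics
{'t': 0.1, 'joint_positions': [1.1061, 0.4694, -0.0486, 1.5336, 0.0241, 1.141, -0.0823], 'joint_velocities': [0.0006, -0.0013, 0.0012, -0.0034, -0.0012, 0.0007, -0.0001], 'tau': [-0.0006, -51.1521, -0.0473, -23.8393, 0.0107, 0.0044, -0.0], 'position': [0.2847, -0.6114, 0.2304], 'tool_rot': [-1.5481, 1.5691, 2.0292], 'force': [0.7335, 0.0382, -0.5657], 'wrist_torque': [-0.0013, 0.0303, 0.0115], 'width': 0.0854}
top [[406.25727002   0.         256.3422028 ]
 [  0.         406.25727002 187.21779097]
 [  0.           0.           1.        ]] 0.04101568752151028 [ 0.463 -0.029  1.161] [[ 0.006 -1.    -0.006]
 [-0.996 -0.006 -0.093]
 [ 0.093  0.007 -0.996]]
side [[459.16363946   0.         257.47331121]
 [  0.         459.16363946 187.01709444]
 [  0.           0.           1.        ]] -0.17780445534873687 [0.086 0.564 1.036] [[-0.763 -0.646  0.006]
 [-0.502  0.587 -0.635]
 [ 0.407 -0.487 -0.773]]
```

```bash
sleep 8; ls pics
```

```text
s0.png
s0_raw.png
t0.png
t0_raw.png
```

View pics/t0.png

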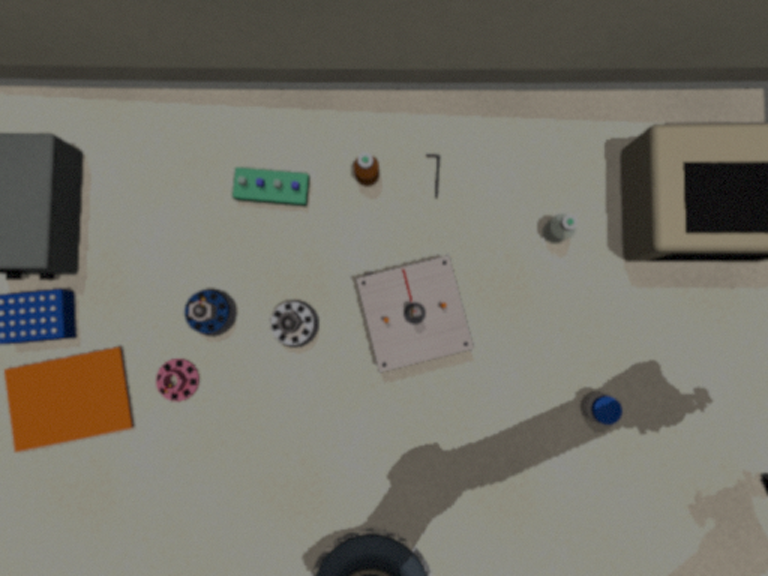

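View pics/s0.png

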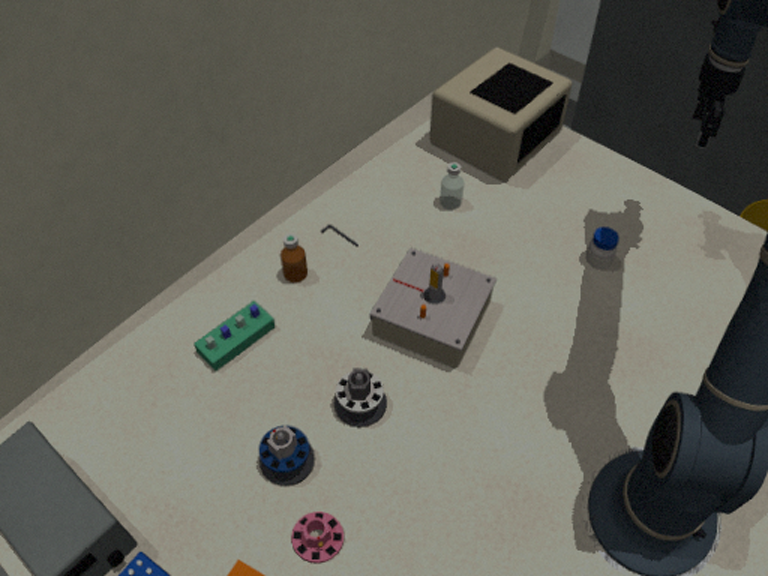

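Run:
```python
from h import *
t=cv2.imread('pics/t0_raw.png');s=cv2.imread('pics/s0_raw.png')
a=cv2.resize(t[165:250,230:320],None,fx=6,fy=6,interpolation=cv2.INTER_CUBIC)
cv2.imwrite('pics/t0_unit.png',a)
cv2.imwrite('pics/t0_wh.png',cv2.resize(t[180:240,115:220],None,fx=7,fy=7,interpolation=cv2.INTER_CUBIC))
cv2.imwrite('pics/s0_unit.png',cv2.resize(s[160:245,240:340],None,fx=6,fy=6,interpolation=cv2.INTER_CUBIC))
cv2.imwrite('pics/s0_wh.png',cv2.resize(s[235:330,160:265],None,fx=6,fy=6,interpolation=cv2.INTER_CUBIC))
```

```text
(no output)
```

View pics/t0_unit.png

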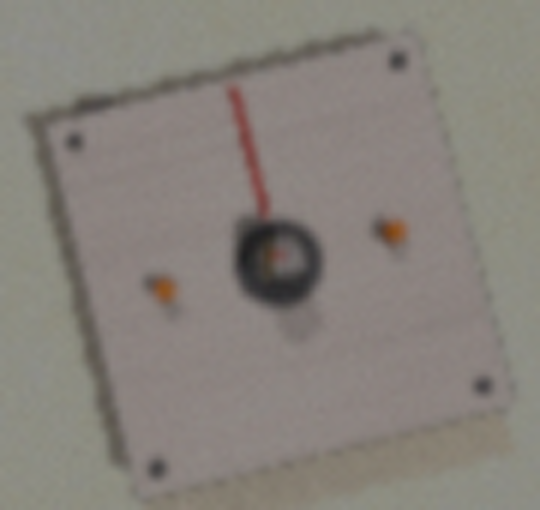

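View pics/t0_wh.png

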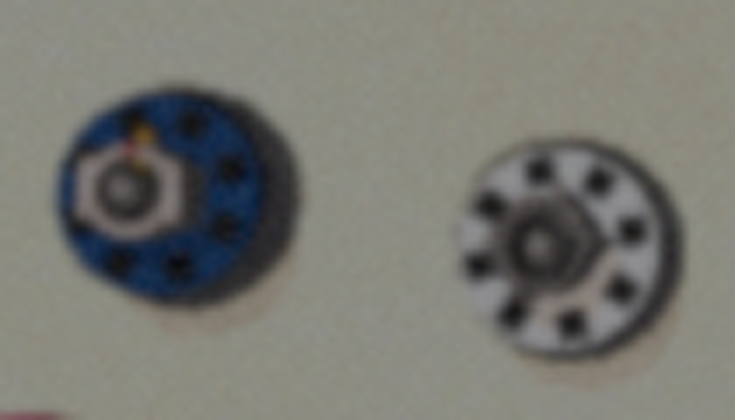

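View pics/s0_unit.png

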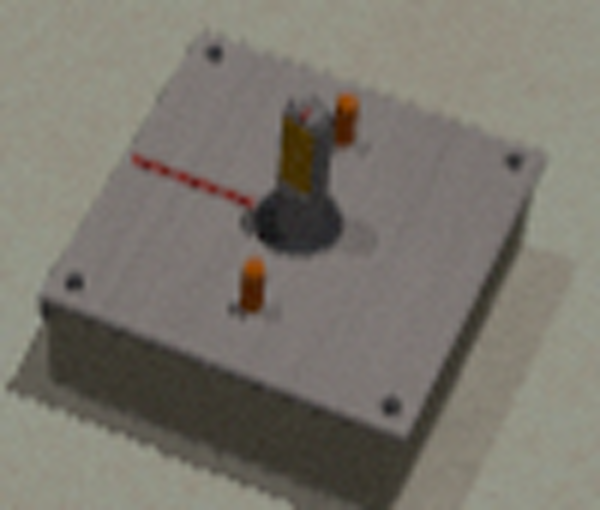

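View pics/s0_wh.png

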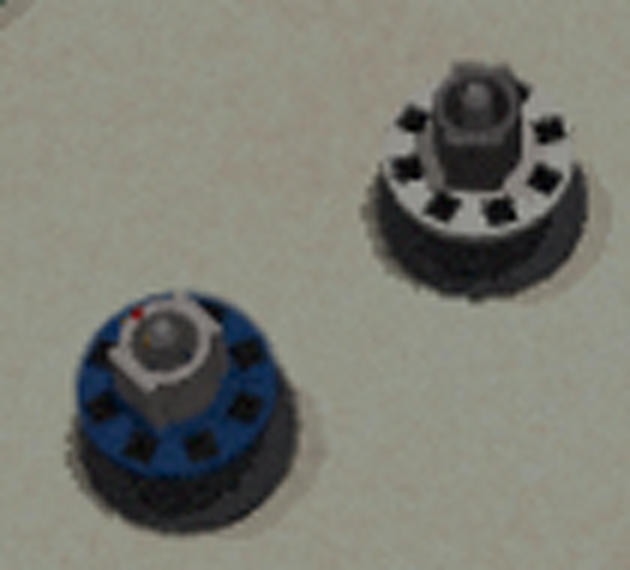

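```bash
cat > fit.py <<'E'
from h import *
from scipy.optimize import least_squares
def T(l): return np.array(l,float)/6+[230,165]
def S(l): return np.array(l,float)/6+[240,160]
top=T([(73,141),(397,60),(484,385),(156,468),(164,289),(395,231)])
side=S([(74,281),(213,52),(514,160),(391,405),(254,268),(347,101)])
def P(p):
    x,y,a,s=p;l=np.array([(s,s,.07),(s,-s,.07),(-s,-s,.07),(-s,s,.07),(0,.052,.098),(0,-.052,.098)])
    c,n=np.cos(a),np.sin(a);o=l.copy();o[:,0]=x+c*l[:,0]-n*l[:,1];o[:,1]=y+n*l[:,0]+c*l[:,1];return o
for m in('both','top','side'):
    f=lambda p:np.r_[(proj('top',P(p))-top).ravel()*(m!='side'),(proj('side',P(p))-side).ravel()*(m!='top')]
    r=least_squares(f,[.45,-.03,0.2,.07],x_scale=[.01,.01,.1,.01]);print(m,r.x.round(4),np.abs(r.fun).max().round(2),(r.fun.reshape(-1,2)).round(2).tolist() if m=='both' else '')
    if m=='both': U=r.x
# shaft tip tick: from top & side
c,n=np.cos(U[2]),np.sin(U[2])
ax=np.array([[U[0],U[1],.146]]);
print('axis top px in crop',(proj('top',ax)-[230,165])*6,(proj('side',ax)-[240,160])*6)
for a in np.arange(.4,1.5,.1):
    y=a+U[2];e=ax+np.array([[np.cos(y)*.0065,np.sin(y)*.0065,0]]);print(a.round(1),((proj('top',e)-[230,165])*6).round(0),((proj('side',e)-[240,160])*6).round(0))
print('wheel post tip top',unproj('top',np.array([126,190])/7+[115,180],.093),'side',unproj('side',np.array([163,340])/6+[160,235],.093))
E
python3 fit.py
```

```text
both [ 0.5071 -0.0755  0.2547  0.0751] 0.45 [[0.11, 0.21], [0.0, 0.07], [-0.12, 0.09], [-0.04, 0.19], [0.05, 0.17], [0.1, 0.04], [-0.24, 0.18], [0.04, -0.03], [-0.18, -0.03], [-0.13, 0.07], [-0.06, -0.45], [-0.08, -0.24]]
top [ 0.5075 -0.0755  0.2543  0.0751] 0.11 
side [ 0.5067 -0.0755  0.255   0.075 ] 0.36 
axis top px in crop [[285.06052734 255.87568445]] [[308.10766757 109.30278379]]
0.4 [[276. 243.]] [[293. 109.]]
0.5 [[274. 244.]] [[293. 110.]]
0.6 [[273. 246.]] [[293. 111.]]
0.7 [[272. 247.]] [[294. 112.]]
0.8 [[271. 248.]] [[294. 113.]]
0.9 [[271. 249.]] [[295. 114.]]
1.0 [[270. 251.]] [[295. 115.]]
1.1 [[270. 252.]] [[296. 116.]]
1.2 [[270. 254.]] [[297. 117.]]
1.3 [[269. 256.]] [[299. 118.]]
1.4 [[269. 257.]] [[300. 119.]]
wheel post tip top [[0.50866583 0.30112813 0.093     ]] side [[0.50491919 0.30660372 0.093     ]]
```

```bash
cat > ang.py <<'E'
from h import *
U=[.5071,-.0755,.2547]
t=cv2.imread('pics/t0_raw.png').astype(float);s=cv2.imread('pics/s0_raw.png').astype(float)
def mask(n,a,shape=(384,512),ss=8):
    y=a+U[2];X=np.array([np.cos(y),np.sin(y)]);Y=np.array([-X[1],X[0]])
    q=[np.r_[np.array(U[:2])+X*.0065+Y*w,z] for w,z in((-.008,.1),(.008,.1),(.008,.141),(-.008,.141))]
    p=proj(n,np.array(q));m=np.zeros((shape[0]*ss,shape[1]*ss),np.uint8)
    cv2.fillConvexPoly(m,np.round((p+.5)*ss-.5).astype(int),255)
    m=cv2.resize(m,shape[::-1],interpolation=cv2.INTER_AREA)/255.
    return cv2.GaussianBlur(m,(0,0),.7)
def yel(im): return np.clip((im[...,2]+im[...,1])/2-im[...,0],0,None)
for n,im,(x0,y0,x1,y1) in(('side',s,(280,172,300,198)),('top',t,(268,200,285,215))):
    Y=yel(im)[y0:y1,x0:x1];Y=Y-np.median(Y)
    out=[]
    for a in np.arange(.3,1.6,.05):
        best=max((np.corrcoef(np.roll(np.roll(mask(n,a),dx,1),dy,0)[y0:y1,x0:x1].ravel(),Y.ravel())[0,1],dx,dy) for dx in(0,) for dy in(0,))
        out.append((round(a,2),round(best[0],3)))
    print(n,out)
E
python3 ang.py
python3 - <<'E'
from h import *
t=cv2.imread('pics/t0_raw.png');s=cv2.imread('pics/s0_raw.png')
a=cv2.resize(t[198:220,262:292],None,fx=13,fy=13,interpolation=cv2.INTER_CUBIC)
b=cv2.resize(s[170:200,275:305],None,fx=13,fy=13,interpolation=cv2.INTER_CUBIC)
c=np.zeros((390,780,3),np.uint8);c[:286,:390]=a;c[:390,390:]=b
cv2.imwrite('pics/z1.png',c)
E
```

```text
side [(np.float64(0.3), np.float64(0.452)), (np.float64(0.35), np.float64(0.439)), (np.float64(0.4), np.float64(0.476)), (np.float64(0.45), np.float64(0.492)), (np.float64(0.5), np.float64(0.507)), (np.float64(0.55), np.float64(0.523)), (np.float64(0.6), np.float64(0.537)), (np.float64(0.65), np.float64(0.552)), (np.float64(0.7), np.float64(0.57)), (np.float64(0.75), np.float64(0.592)), (np.float64(0.8), np.float64(0.61)), (np.float64(0.85), np.float64(0.629)), (np.float64(0.9), np.float64(0.648)), (np.float64(0.95), np.float64(0.659)), (np.float64(1.0), np.float64(0.673)), (np.float64(1.05), np.float64(0.682)), (np.float64(1.1), np.float64(0.689)), (np.float64(1.15), np.float64(0.692)), (np.float64(1.2), np.float64(0.693)), (np.float64(1.25), np.float64(0.688)), (np.float64(1.3), np.float64(0.684)), (np.float64(1.35), np.float64(0.67)), (np.float64(1.4), np.float64(0.66)), (np.float64(1.45), np.float64(0.64)), (np.float64(1.5), np.float64(0.623)), (np.float64(1.55), np.float64(0.605))]
top [(np.float64(0.3), np.float64(0.415)), (np.float64(0.35), np.float64(0.41)), (np.float64(0.4),
[... 203 characters left out ...]
4(0.513)), (np.float64(0.7), np.float64(0.463)), (np.float64(0.75), np.float64(0.525)), (np.float64(0.8), np.float64(0.536)), (np.float64(0.85), np.float64(0.553)), (np.float64(0.9), np.float64(0.557)), (np.float64(0.95), np.float64(0.584)), (np.float64(1.0), np.float64(0.592)), (np.float64(1.05), np.float64(0.602)), (np.float64(1.1), np.float64(0.607)), (np.float64(1.15), np.float64(0.609)), (np.float64(1.2), np.float64(0.613)), (np.float64(1.25), np.float64(0.625)), (np.float64(1.3), np.float64(0.615)), (np.float64(1.35), np.float64(0.6)), (np.float64(1.4), np.float64(0.579)), (np.float64(1.45), np.float64(0.554)), (np.float64(1.5), np.float64(0.53)), (np.float64(1.55), np.float64(0.508))]
```

View pics/z1.png

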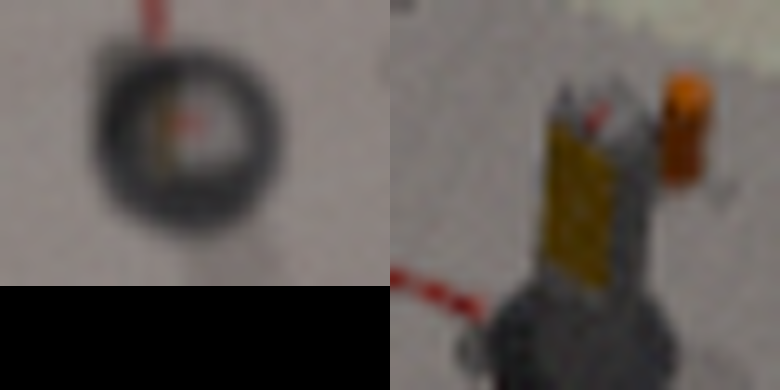

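Run:
```python
from h import *
from scipy.optimize import least_squares
U=[.5071,-.0755,.2547]
def q(a,dx=0,dy=0):
    y=a+U[2];X=np.array([np.cos(y),np.sin(y)]);Y=np.array([-X[1],X[0]])
    return np.array([np.r_[np.array(U[:2])+X*.0065+Y*w,z] for w,z in((-.008,.1),(.008,.1),(.008,.141),(-.008,.141))])
for a in(.8,.9,1.,1.1,1.2,1.3,1.4):
    print(a,((proj('side',q(a))-[275,170]+.5)*13+[390,0]).round().tolist(),((proj('top',q(a))-[262,198]+.5)*13).round().tolist())
```

```text
0.8 [[550.0, 241.0], [581.0, 299.0], [593.0, 168.0], [562.0, 109.0]] [[189.0, 91.0], [150.0, 160.0], [157.0, 152.0], [198.0, 80.0]]
0.9 [[548.0, 244.0], [586.0, 300.0], [598.0, 169.0], [559.0, 113.0]] [[184.0, 92.0], [152.0, 165.0], [159.0, 157.0], [193.0, 82.0]]
1.0 [[546.0, 248.0], [591.0, 301.0], [603.0, 170.0], [558.0, 117.0]] [[179.0, 94.0], [154.0, 170.0], [162.0, 162.0], [188.0, 83.0]]
1.1 [[545.0, 252.0], [596.0, 301.0], [608.0, 170.0], [556.0, 120.0]] [[175.0, 96.0], [157.0, 174.0], [165.0, 166.0], [183.0, 85.0]]
1.2 [[544.0, 256.0], [601.0, 301.0], [614.0, 170.0], [556.0, 124.0]] [[170.0, 98.0], [161.0, 178.0], [169.0, 170.0], [178.0, 88.0]]
1.3 [[544.0, 260.0], [606.0, 300.0], [619.0, 170.0], [555.0, 128.0]] [[166.0, 101.0], [164.0, 181.0], [172.0, 174.0], [174.0, 91.0]]
1.4 [[544.0, 263.0], [611.0, 300.0], [624.0, 169.0], [556.0, 132.0]] [[162.0, 105.0], [169.0, 184.0], [177.0, 177.0], [170.0, 94.0]]
```

```bash
cat >> h.py <<'E'
def to(p,yaw,sym=True):
    s=state();M=R.from_euler('xyz',s['tool_rot']).as_matrix();d=M.T@(np.array(p)-s['position'])*1000
    ya=np.arctan2(M[1,1],M[0,1]);dy=yaw-ya
    c=-np.degrees((dy+np.pi)%(2*np.pi)-np.pi)
    print('pos',np.round(s['position'],4),'tool axes x',M[:,0].round(3),'yaw_y %.3f'%ya,'| tx,ty,tz',d.round(1),'yaw',round(c,1),'or',round(c-180*np.sign(c),1),'j7 %.2f'%s['joint_positions'][6],'F',np.round(s['force'],1),'w',round(s['width'],4),'t',s['t'])
E
python3 - <<'E'
from h import *
U=np.array([.5071,-.0755]);a=1.5
to(np.r_[U-.00225*np.array([np.cos(a),np.sin(a)]),.2],a)
E
```

```text
pos [ 0.2847 -0.6114  0.2304] tool axes x [-0.001  0.002 -1.   ] yaw_y -1.135 | tx,ty,tz [  31.  -390.  -426.7] yaw -151.0 or 29.0 j7 -0.08 F [ 0.7  0.  -0.6] w 0.0854 t 0.1
```

```bash
python3 -m handwheel '[{"tx":10,"ty":-45,"tz":-49,"yaw":-9,"grip":1},{"tx":15,"ty":-85,"tz":-92,"yaw":-19,"grip":1},{"tx":20,"ty":-126,"tz":-138,"yaw":-29,"grip":1},{"tx":25,"ty":-168,"tz":-184,"yaw":-39,"grip":1},{"tx":28,"ty":-210,"tz":-230,"yaw":-49,"grip":1},{"tx":30,"ty":-252,"tz":-276,"yaw":-59,"grip":1},{"tx":30,"ty":-294,"tz":-322,"yaw":-69,"grip":1},{"tx":30,"ty":-330,"tz":-361,"yaw":-79,"grip":1}]' 40
python3 - <<'E'
from h import *
U=np.array([.5071,-.0755]);a=1.5
to(np.r_[U-.00225*np.array([np.cos(a),np.sin(a)]),.2],a)
E
```

```text
t: 1.1
position: [0.473, -0.1574, 0.2009]
tool_rot: [-2.905, 1.569, 2.059]
force: [1.0, 0.7, -0.5]
width: 0.0855
pos [ 0.473  -0.1574  0.2009] tool axes x [-0.001  0.002 -1.   ] yaw_y 0.251 | tx,ty,tz [  1.   52.6 -68.8] yaw -71.6 or 108.4 j7 0.34 F [ 1.   0.7 -0.5] w 0.0855 t 1.1
```

```bash
python3 -m handwheel '[{"tx":1,"ty":10,"tz":-14,"yaw":-10,"grip":1},{"tx":1,"ty":22,"tz":-28,"yaw":-20,"grip":1},{"tx":1,"ty":35,"tz":-46,"yaw":-30,"grip":1},{"tx":1,"ty":46,"tz":-60,"yaw":-40,"grip":1},{"tx":1,"ty":52.6,"tz":-68.8,"yaw":-50,"grip":1},{"tx":1,"ty":52.6,"tz":-68.8,"yaw":-60,"grip":1},{"tx":1,"ty":52.6,"tz":-68.8,"yaw":-70,"grip":1},{"tx":1,"ty":52.6,"tz":-68.8,"yaw":-71.6,"grip":1}]'
python3 - <<'E'
from h import *
U=np.array([.5071,-.0755]);a=1.5
to(np.r_[U-.00225*np.array([np.cos(a),np.sin(a)]),.106],a)
E
```

```text
t: 2.1
position: [0.5066, -0.0778, 0.1996]
tool_rot: [2.3, 1.568, 2.229]
force: [0.2, -0.4, 0.4]
width: 0.0857
pos [ 0.5066 -0.0778  0.1996] tool axes x [-0.002  0.002 -1.   ] yaw_y 1.500 | tx,ty,tz [93.6 -0.1  0.5] yaw -0.0 or 180.0 j7 1.30 F [ 0.2 -0.4  0.4] w 0.0857 t 2.1
```

```bash
python3 -m handwheel '[{"tx":30,"ty":0,"tz":0.5,"yaw":0,"grip":1},{"tx":60,"ty":0,"tz":0.5,"yaw":0,"grip":1},{"tx":84,"ty":0,"tz":0.5,"yaw":0,"grip":0.6},{"tx":93,"ty":0,"tz":0.5,"yaw":0,"grip":0.35},{"tx":93,"ty":0,"tz":0.5,"yaw":0,"grip":0.35},{"tx":93,"ty":0,"tz":0.5,"yaw":0,"grip":0.35}]'
python3 - <<'E'
from h import *
pst()
save('side','s1',(200,120,400,270),4);save('top','t1',(200,140,340,245),5)
E
```

```text
t: 2.85
position: [0.5077, -0.0776, 0.1075]
tool_rot: [1.53, 1.569, 1.459]
force: [0.3, -0.2, 0.1]
width: 0.0299
{'t': 2.85, 'joint_positions': [0.6454, 0.4598, -0.7253, 2.0038, 0.4096, 0.8257, 1.1871], 'joint_velocities': [0.0032, -0.0029, -0.0022, -0.0007, 0.0008, -0.0007, 0.0011], 'tau': [-0.0282, -38.0127, -6.4967, -17.4296, 0.0029, 0.013, -0.0028], 'position': [0.5077, -0.0776, 0.1075], 'tool_rot': [1.5304, 1.5691, 1.4589], 'force': [0.3039, -0.1667, 0.1247], 'wrist_torque': [0.017, 0.0131, -0.0186], 'width': 0.0299}
```

View pics/s1.png

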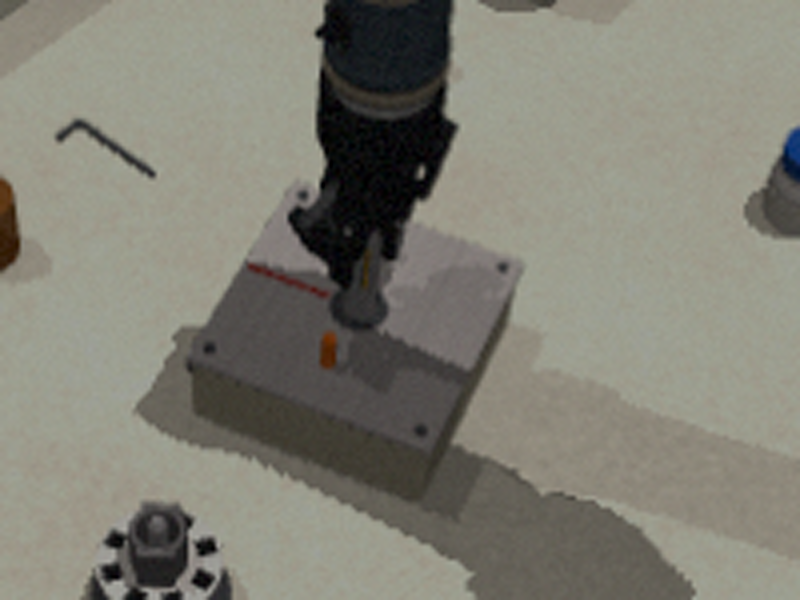

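```bash
python3 -m handwheel '[{"tx":0,"ty":0,"tz":0,"yaw":0,"grip":0.15},{"tx":0,"ty":0,"tz":0,"yaw":0,"grip":0.1},{"tx":0,"ty":0,"tz":0,"yaw":0,"grip":0.1},{"tx":0,"ty":0,"tz":0,"yaw":0,"grip":0.1}]' 40
python3 - <<'E'
from h import *
pst()
a=1.5;U=np.array([.5071,-.0755])
to(np.r_[U-.00225*np.array([np.cos(a),np.sin(a)]),.106],a)
for k in range(0,9):
    b=a-k*1.25/8;
    s=state();M=R.from_euler('xyz',s['tool_rot']).as_matrix()
    d=-.00225*(np.array([np.cos(b),np.sin(b),0])-np.array([np.cos(a),np.sin(a),0]));print(k,round(k*71.6/8,1),(M.T@d*1000).round(2))
E
```

```text
t: 3.45
position: [0.5079, -0.0771, 0.108]
tool_rot: [1.243, 1.569, 1.173]
force: [-1.4, 3.6, 5.6]
width: 0.0171
{'t': 3.45, 'joint_positions': [0.6452, 0.4592, -0.7261, 2.0036, 0.409, 0.8259, 1.1874], 'joint_velocities': [0.0002, -0.001, -0.0, 0.0003, 0.0007, 0.0012, 0.001], 'tau': [1.6401, -36.3944, -4.4176, -17.1195, 0.6275, -0.1192, -0.062], 'position': [0.5079, -0.0771, 0.108], 'tool_rot': [1.2435, 1.5686, 1.1726], 'force': [-1.4481, 3.5985, 5.6201], 'wrist_torque': [0.5477, 0.2807, 0.066], 'width': 0.0171}
pos [ 0.5079 -0.0771  0.108 ] tool axes x [ 0.001  0.002 -1.   ] yaw_y 1.500 | tx,ty,tz [ 2.  -0.7 -0.9] yaw -0.0 or 180.0 j7 1.19 F [-1.4  3.6  5.6] w 0.0171 t 3.45
0 0.0 [0. 0. 0.]
1 8.9 [-0.    0.03 -0.35]
2 17.9 [-0.    0.11 -0.69]
3 26.8 [-0.    0.24 -1.02]
4 35.8 [-0.    0.43 -1.32]
5 44.8 [ 0.    0.65 -1.58]
6 53.7 [ 0.    0.92 -1.81]
7 62.6 [ 0.    1.22 -2.  ]
8 71.6 [ 0.    1.54 -2.14]
```

```bash
python3 -m handwheel '[{"tx":0,"ty":0,"tz":-0.4,"yaw":9,"grip":0.1},{"tx":0,"ty":0.1,"tz":-0.9,"yaw":18,"grip":0.1},{"tx":0,"ty":0.2,"tz":-1.3,"yaw":27,"grip":0.1},{"tx":0,"ty":0.4,"tz":-1.7,"yaw":36,"grip":0.1},{"tx":0,"ty":0.65,"tz":-2,"yaw":45,"grip":0.1},{"tx":0,"ty":0.9,"tz":-2.2,"yaw":54,"grip":0.1},{"tx":0,"ty":1.2,"tz":-2.4,"yaw":63,"grip":0.1},{"tx":0,"ty":1.5,"tz":-2.5,"yaw":71.4,"grip":0.1}]'
python3 - <<'E'
from h import *
pst();a=.2547;U=np.array([.5071,-.0748])
to(np.r_[U-.00225*np.array([np.cos(a),np.sin(a)]),.108],a)
E
```

```text
t: 4.45
position: [0.506, -0.0756, 0.1081]
tool_rot: [2.098, 1.568, 0.776]
force: [1.8, 1.4, 1.0]
width: 0.0166
{'t': 4.45, 'joint_positions': [0.415, 0.3912, -0.4291, 2.0211, 0.2266, 0.7728, 0.1007], 'joint_velocities': [-0.2196, -0.0449, 0.2734, 0.0133, -0.1568, -0.0343, -1.0206], 'tau': [2.2035, -38.5566, -2.8525, -17.3631, 0.3462, 0.2583, 0.7391], 'position': [0.506, -0.0756, 0.1081], 'tool_rot': [2.0978, 1.5682, 0.7761], 'force': [1.7559, 1.4415, 1.0363], 'wrist_torque': [0.3068, -0.0665, 0.1193], 'width': 0.0166}
pos [ 0.506  -0.0756  0.1081] tool axes x [ 0.002  0.002 -1.   ] yaw_y 0.249 | tx,ty,tz [ 0.1 -1.  -0.5] yaw -0.3 or 179.7 j7 0.10 F [1.8 1.4 1. ] w 0.0166 t 4.45
```

```bash
python3 -m handwheel '[{"tx":0,"ty":0,"tz":0,"yaw":-0.3,"grip":0.1},{"tx":0,"ty":0,"tz":0,"yaw":-0.3,"grip":0.1},{"tx":0,"ty":0,"tz":0,"yaw":-0.3,"grip":0.1}]'
python3 - <<'E'
from h import *
pst();a=.2547;U=np.array([.5071,-.0748])
to(np.r_[U-.00225*np.array([np.cos(a),np.sin(a)]),.108],a)
save('side','s2',(200,120,400,270),4)
E
```

```text
t: 4.82
position: [0.506, -0.0756, 0.108]
tool_rot: [2.187, 1.568, 0.872]
force: [0.1, 2.3, 0.9]
width: 0.0165
{'t': 4.825, 'joint_positions': [0.4166, 0.3915, -0.431, 2.021, 0.2274, 0.7731, 0.1062], 'joint_velocities': [0.0004, -0.0017, 0.0008, 0.0002, -0.0008, 0.0, -0.0037], 'tau': [0.982, -38.3414, -2.2462, -17.5197, 0.3996, -0.0047, 0.0319], 'position': [0.506, -0.0756, 0.108], 'tool_rot': [2.1871, 1.5682, 0.8716], 'force': [0.0829, 2.27, 0.8587], 'wrist_torque': [0.3715, 0.1171, 0.0192], 'width': 0.0165}
pos [ 0.506  -0.0756  0.108 ] tool axes x [ 0.002  0.002 -1.   ] yaw_y 0.255 | tx,ty,tz [ 0.  -1.  -0.5] yaw 0.0 or -180.0 j7 0.11 F [0.1 2.3 0.9] w 0.0165 t 4.825
```

View pics/s2.png

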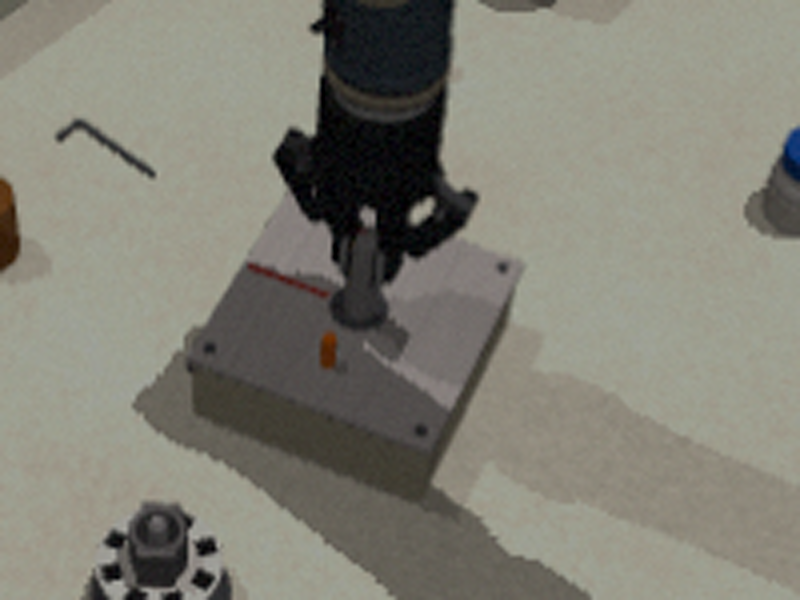

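```bash
python3 -m handwheel '[{"tx":0,"ty":0,"tz":0,"yaw":0,"grip":0.5},{"tx":0,"ty":0,"tz":0,"yaw":0,"grip":0.8},{"tx":-5,"ty":0,"tz":0,"yaw":0,"grip":0.8},{"tx":-40,"ty":0,"tz":0,"yaw":0,"grip":0.8},{"tx":-80,"ty":0,"tz":0,"yaw":0,"grip":0.9},{"tx":-115,"ty":0,"tz":30,"yaw":0,"grip":1},{"tx":-115,"ty":0,"tz":-60,"yaw":0,"grip":1},{"tx":-115,"ty":0,"tz":-120,"yaw":0,"grip":1}]'
python3 - <<'E'
from h import *
pst()
save('side','s3',(160,160,340,330),4);save('top','t3',(110,155,330,250),3)
E
```

```text
t: 5.88
position: [0.482, 0.0166, 0.2241]
tool_rot: [1.809, 1.566, 0.489]
force: [0.5, 0.9, 0.0]
width: 0.0853
{'t': 5.875, 'joint_positions': [0.3483, 0.2003, -0.5328, 1.9639, 0.1186, 1.0036, 0.0123], 'joint_velocities': [-0.6756, -0.2006, -0.3489, 0.2808, -0.0371, -0.0689, -0.9669], 'tau': [5.5449, -30.714, -0.0545, -21.9451, 0.1815, 0.2419, 0.821], 'position': [0.482, 0.0166, 0.2241], 'tool_rot': [1.8085, 1.5665, 0.4893], 'force': [0.4979, 0.9005, 0.0434], 'wrist_torque': [0.1028, -0.048, -0.0559], 'width': 0.0853}
```

View pics/s3.png

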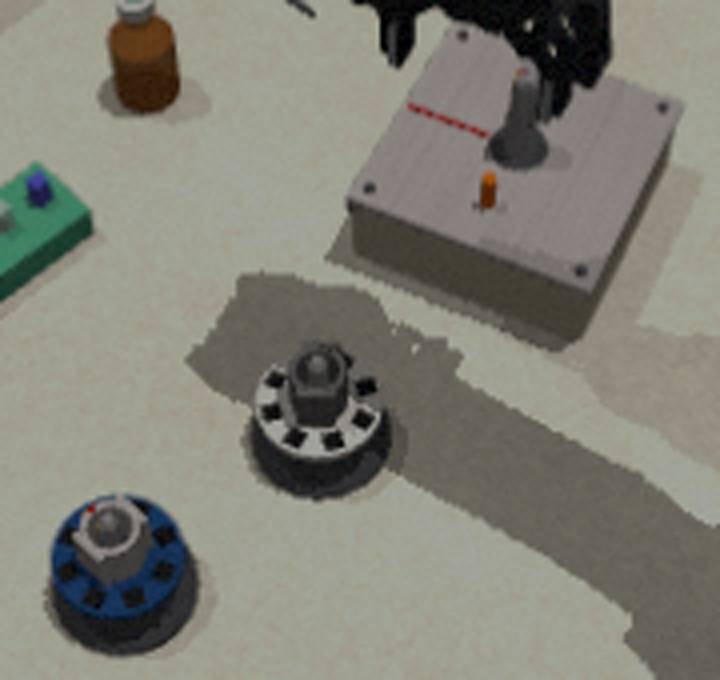

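View pics/t3.png

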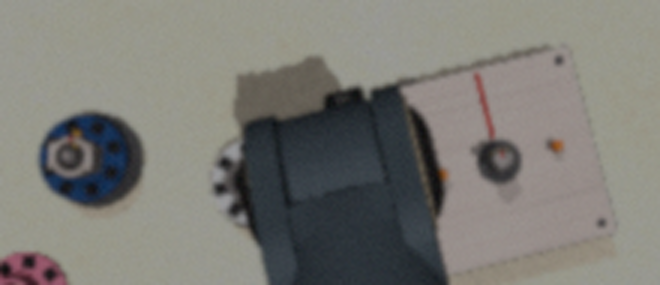

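```bash
cat > wheel.py <<'E'
from h import *
from scipy.optimize import minimize
th=np.linspace(0,2*np.pi,60,endpoint=False)
def poly(n,pts,ss,org,wh):
    p=(proj(n,pts)-org+.5)*ss-.5;m=np.zeros((wh[1]*ss,wh[0]*ss),np.uint8)
    h=cv2.convexHull(np.round(p*16).astype(np.int32).reshape(-1,1,2))
    cv2.fillConvexPoly(m,h,255,shift=4);return m
def circ(x,y,r,z): return np.c_[x+r*np.cos(th),y+r*np.sin(th),0*th+z]
def down(m,wh): return cv2.GaussianBlur(cv2.resize(m,wh,interpolation=cv2.INTER_AREA)/255.,(0,0),.6)
def hubpoly(x,y,a,z):
    l=np.r_[np.c_[18*np.cos(th),18*np.sin(th)],[(12,19),(-12,19),(-12,-19),(12,-19)]]/1000
    c,s=np.cos(a),np.sin(a);return np.c_[x+c*l[:,0]-s*l[:,1],y+s*l[:,0]+c*l[:,1],0*l[:,0]+z]
def run(ims,boxes,zu=.040,x0=(.5,.3,0)):
    for n in ims:
        im=ims[n].astype(float);X0,Y0,X1,Y1=boxes[n];wh=(X1-X0,Y1-Y0);I=im[Y0:Y1,X0:X1]
        blue=I[...,0]-I[...,2]; bright=I.min(2)
        def f(p):
            x,y=p[:2]
            d=poly(n,np.r_[circ(x,y,.04,zu),circ(x,y,.04,zu+.008)],6,[X0,Y0],wh)
            h=poly(n,np.r_[hubpoly(x,y,x0[2],zu+.008),hubpoly(x,y,x0[2],zu+.044)],6,[X0,Y0],wh)
            w=1-down(cv2.dilate(h,np.ones((9,9))),wh)
            D=down(d,wh);W=w>.9
            return -np.corrcoef(D[W],np.clip(blue,0,40)[W])[0,1]
        r=min((minimize(f,[x0[0]+a,x0[1]+b],method='Nelder-Mead',options=dict(initial_simplex=[[x0[0]+a,x0[1]+b],[x0[0]+a+.006,x0[1]+b],[x0[0]+a,x0[1]+b+.006]],xatol=1e-4)) for a in(-.01,.01) for b in(-.01,.01)),key=lambda r:r.fun)
        x,y=r.x
        res=[]
        for a in np.arange(-.8,.81,.04):
            m=poly(n,hubpoly(x,y,a,zu+.044),6,[X0,Y0],wh);b=poly(n,circ(x,y,.013,zu+.044),6,[X0,Y0],wh);m[b>0]=0
            res.append((np.corrcoef(down(m,wh).ravel(),np.clip(bright,40,200).ravel())[0,1],a))
        print(n,r.x.round(4),r.fun.round(3),'yaw',[(round(a,2),round(c,3)) for c,a in sorted(res)[-4:]])
if __name__=='__main__':
    run(dict(top=cv2.imread('pics/t0_raw.png'),side=cv2.imread('pics/s0_raw.png')),dict(top=(118,188,162,228),side=(168,280,214,325)))
    s=cv2.imread('pics/s0_raw.png');t=cv2.imread('pics/t0_raw.png')
    a=cv2.resize(t[188:228,118:162],None,fx=9,fy=9,interpolation=cv2.INTER_CUBIC)
    b=cv2.resize(s[280:325,168:214],None,fx=9,fy=9,interpolation=cv2.INTER_CUBIC)
    c=np.zeros((405,396+414,3),np.uint8)[:, :800];c[:360,:396]=a;c[:405,396:]=b[:,:404];cv2.imwrite('pics/z2.png',c)
E
python3 wheel.py
```

```text
top [0.5111 0.3034] -0.903 yaw [(np.float64(-0.08), np.float64(-0.02)), (np.float64(0.0), np.float64(-0.02)), (np.float64(-0.04), np.float64(-0.019)), (np.float64(0.04), np.float64(-0.019))]
side [0.5103 0.3036] -0.849 yaw [(np.float64(0.08), np.float64(0.085)), (np.float64(0.04), np.float64(0.085)), (np.float64(-0.04), np.float64(0.086)), (np.float64(0.0), np.float64(0.086))]
```

View pics/z2.png

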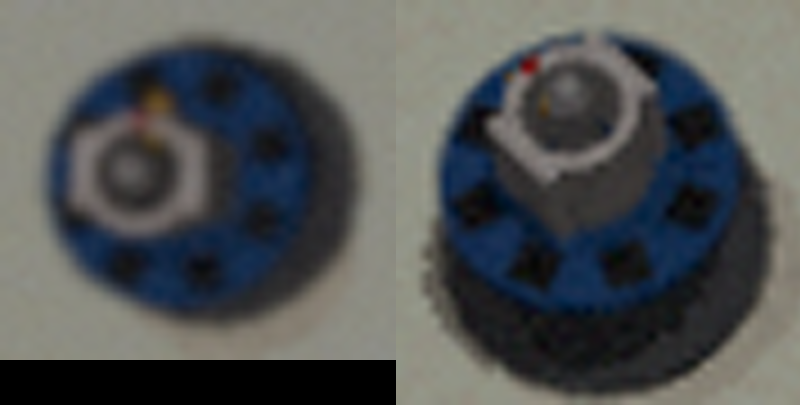

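Run:
```python
from h import *
x,y=.5107,.3035
for a in np.arange(-.3,.31,.1):
    l=np.array([(12,19),(-12,19),(-12,-19),(12,-19),(15.5,0)])/1000;c,s=np.cos(a),np.sin(a)
    P=np.c_[x+c*l[:,0]-s*l[:,1],y+s*l[:,0]+c*l[:,1],0*l[:,0]+.084]
    sc=np.array([[x+c*.022,y+s*.022,.070]])
    print(a.round(1),'side',((proj('side',P)-[168,280]+.5)*9+[396,0]).round().tolist(),'top',((proj('top',P)-[118,188]+.5)*9).round().tolist(),((proj('top',sc)-[118,188]+.5)*9).round())
```

```text
-0.3 side [[482.0, 103.0], [525.0, 176.0], [658.0, 105.0], [614.0, 33.0], [542.0, 57.0]] top [[93.0, 113.0], [66.0, 191.0], [189.0, 230.0], [216.0, 152.0], [159.0, 121.0]] [[180. 103.]]
-0.2 side [[482.0, 110.0], [533.0, 179.0], [658.0, 97.0], [606.0, 30.0], [537.0, 60.0]] top [[87.0, 118.0], [68.0, 198.0], [195.0, 224.0], [214.0, 144.0], [153.0, 120.0]] [[173. 101.]]
-0.1 side [[482.0, 118.0], [541.0, 181.0], [657.0, 89.0], [598.0, 27.0], [532.0, 64.0]] top [[82.0, 124.0], [71.0, 205.0], [200.0, 219.0], [211.0, 137.0], [148.0, 119.0]] [[166. 100.]]
0.0 side [[484.0, 126.0], [550.0, 183.0], [656.0, 81.0], [589.0, 26.0], [527.0, 68.0]] top [[78.0, 130.0], [75.0, 212.0], [205.0, 212.0], [207.0, 131.0], [143.0, 118.0]] [[158. 100.]]
0.1 side [[486.0, 134.0], [559.0, 184.0], [653.0, 74.0], [581.0, 25.0], [523.0, 72.0]] top [[74.0, 137.0], [79.0, 218.0], [209.0, 206.0], [203.0, 124.0], [138.0, 119.0]] [[151. 100.]]
0.2 side [[489.0, 141.0], [568.0, 184.0], [650.0, 66.0], [572.0, 25.0], [520.0, 76.0]] top [[70.0, 144.0], [84.0, 224.0], [212.0, 199.0], [198.0, 119.0], [132.0, 119.0]] [[143. 101.]]
0.3 side [[493.0, 148.0], [577.0, 183.0], [646.0, 60.0], [564.0, 26.0], [517.0, 81.0]] top [[68.0, 151.0], [89.0, 229.0], [215.0, 191.0], [193.0, 113.0], [127.0, 121.0]] [[136. 103.]]
```

Run:
```python
from h import *
to([.5115,.304,.16],1.57)
```

```text
pos [0.4801 0.0231 0.2242] tool axes x [ 0.003  0.004 -1.   ] yaw_y 0.267 | tx,ty,tz [  65.4  104.  -262.5] yaw -74.7 or 105.3 j7 0.02 F [ 0.4 -0.4  0.6] w 0.0851 t 5.975
```

```bash
python3 -m handwheel '[{"tx":0,"ty":15,"tz":-35,"yaw":-9,"grip":1},{"tx":0,"ty":30,"tz":-75,"yaw":-19,"grip":1},{"tx":5,"ty":45,"tz":-115,"yaw":-29,"grip":1},{"tx":10,"ty":61,"tz":-155,"yaw":-39,"grip":1},{"tx":20,"ty":77,"tz":-195,"yaw":-49,"grip":1},{"tx":35,"ty":92,"tz":-232,"yaw":-59,"grip":1},{"tx":55,"ty":104,"tz":-260,"yaw":-69,"grip":1},{"tx":65,"ty":104,"tz":-262.5,"yaw":-74.7,"grip":1}]'
python3 - <<'E'
from h import *
to([.5115,.304,.051],1.57)
save('top','t4',(100,130,240,260),5)
E
```

```text
t: 6.98
position: [0.5109, 0.3061, 0.1595]
tool_rot: [1.339, 1.566, 1.345]
force: [0.8, -0.9, -0.6]
width: 0.0852
pos [0.5109 0.3061 0.1595] tool axes x [ 0.001  0.005 -1.   ] yaw_y 1.577 | tx,ty,tz [108.4  -2.6   0.4] yaw 0.4 or -179.6 j7 0.58 F [ 0.8 -0.9 -0.6] w 0.0852 t 6.975
```

View pics/t4.png

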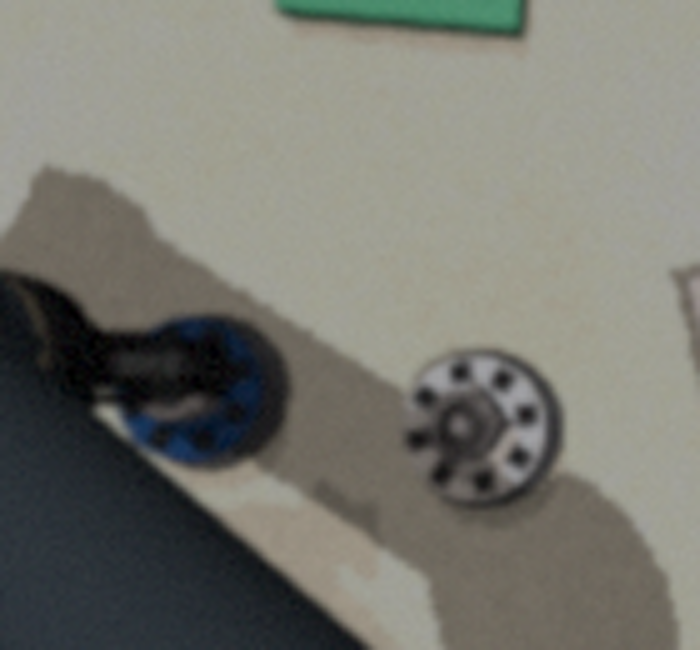

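```bash
python3 -m handwheel '[{"tx":25,"ty":-2.6,"tz":0.4,"yaw":0.4,"grip":0.85},{"tx":60,"ty":-2.6,"tz":0.4,"yaw":0.4,"grip":0.75},{"tx":92,"ty":-2.6,"tz":0.4,"yaw":0.4,"grip":0.7},{"tx":106,"ty":-2.6,"tz":0.4,"yaw":0.4,"grip":0.6},{"tx":108.4,"ty":-2.6,"tz":0.4,"yaw":0.4,"grip":0.58},{"tx":108.4,"ty":-2.6,"tz":0.4,"yaw":0.4,"grip":0.58}]'
python3 - <<'E'
from h import *
to([.5115,.304,.051],1.57)
save('side','s5',(130,220,280,340),5)
E
```

```text
t: 7.78
position: [0.5116, 0.3028, 0.0509]
tool_rot: [1.358, 1.566, 1.358]
force: [0.0, -0.0, 0.8]
width: 0.0496
pos [0.5116 0.3028 0.0509] tool axes x [ 0.001  0.004 -1.   ] yaw_y 1.570 | tx,ty,tz [-0.1  1.2 -0.1] yaw 0.0 or -180.0 j7 0.48 F [ 0.  -0.   0.8] w 0.0496 t 7.775
```

View pics/s5.png

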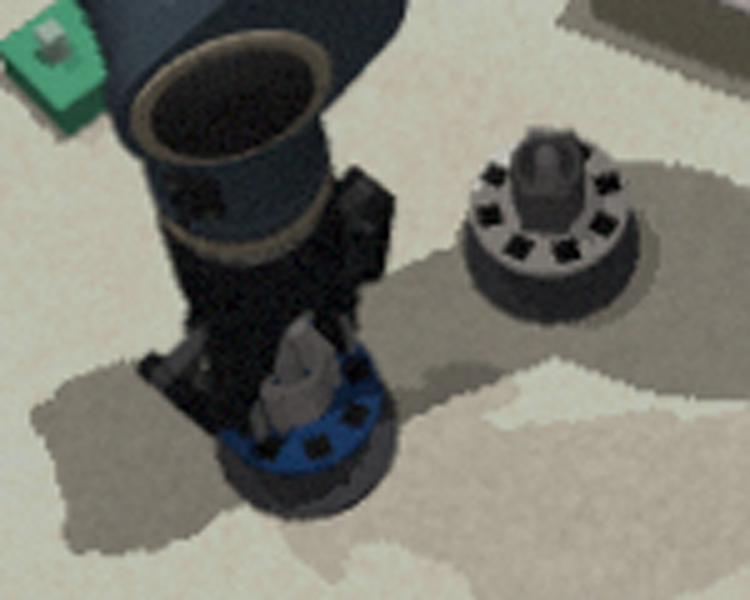

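```bash
python3 -m handwheel '[{"tx":0,"ty":1,"tz":0,"yaw":0,"grip":0.5},{"tx":0,"ty":1,"tz":0,"yaw":0,"grip":0.35},{"tx":0,"ty":1,"tz":0,"yaw":0,"grip":0.35},{"tx":0,"ty":1,"tz":0,"yaw":0,"grip":0.35}]' 40; python3 -c "
from h import *
pst()"
```

```text
t: 8.32
position: [0.5123, 0.3046, 0.0525]
tool_rot: [1.03, 1.565, 1.03]
force: [-0.2, -0.5, 5.9]
width: 0.0375
{'t': 8.325, 'joint_positions': [-0.0874, 0.6631, -0.7188, 1.8516, 0.5731, 0.839, 0.4748], 'joint_velocities': [0.0006, 0.0001, 0.0005, 0.0006, -0.001, 0.001, 0.0005], 'tau': [-0.2332, -44.9607, -8.8882, -15.243, 0.0308, -0.3566, 0.0177], 'position': [0.5123, 0.3046, 0.0525], 'tool_rot': [1.0302, 1.5645, 1.0298], 'force': [-0.192, -0.5457, 5.9024], 'wrist_torque': [-0.195, 0.1781, -0.0377], 'width': 0.0375}
```

```bash
python3 -m handwheel '[{"tx":-15,"ty":0,"tz":0,"yaw":0,"grip":0.35},{"tx":-45,"ty":0,"tz":0,"yaw":0,"grip":0.35},{"tx":-80,"ty":0,"tz":0,"yaw":0,"grip":0.35},{"tx":-110,"ty":0,"tz":0,"yaw":0,"grip":0.35},{"tx":-128,"ty":0,"tz":0,"yaw":0,"grip":0.35},{"tx":-130,"ty":0,"tz":0,"yaw":0,"grip":0.35},{"tx":-130,"ty":0,"tz":0,"yaw":0,"grip":0.35},{"tx":-130,"ty":0,"tz":0,"yaw":0,"grip":0.35}]'
python3 - <<'E'
from h import *
pst();to([.5082,-.0747,.19],.2547+np.pi/2)
save('side','s6',(130,160,300,320),4);save('top','t6',(100,130,240,260),5)
E
```

```text
t: 9.32
position: [0.5114, 0.3033, 0.1812]
tool_rot: [1.295, 1.567, 1.295]
force: [0.1, -0.4, -1.3]
width: 0.0375
{'t': 9.325, 'joint_positions': [-0.0038, 0.5147, -0.825, 1.7541, 0.4253, 1.058, 0.5938], 'joint_velocities': [-0.001, -0.0001, -0.004, -0.0035, -0.0007, 0.0008, -0.0015], 'tau': [0.0118, -44.4584, -9.2804, -21.5869, 0.0043, -0.0168, -0.0004], 'position': [0.5114, 0.3033, 0.1812], 'tool_rot': [1.2952, 1.5665, 1.2949], 'force': [0.0944, -0.4381, -1.3281], 'wrist_torque': [-0.0318, 0.0397, -0.0254], 'width': 0.0375}
pos [0.5114 0.3033 0.1812] tool axes x [ 0.001  0.004 -1.   ] yaw_y 1.570 | tx,ty,tz [ -10.4 -377.9   -3. ] yaw -14.6 or 165.4 j7 0.59 F [ 0.1 -0.4 -1.3] w 0.0375 t 9.325
```

View pics/s6.png

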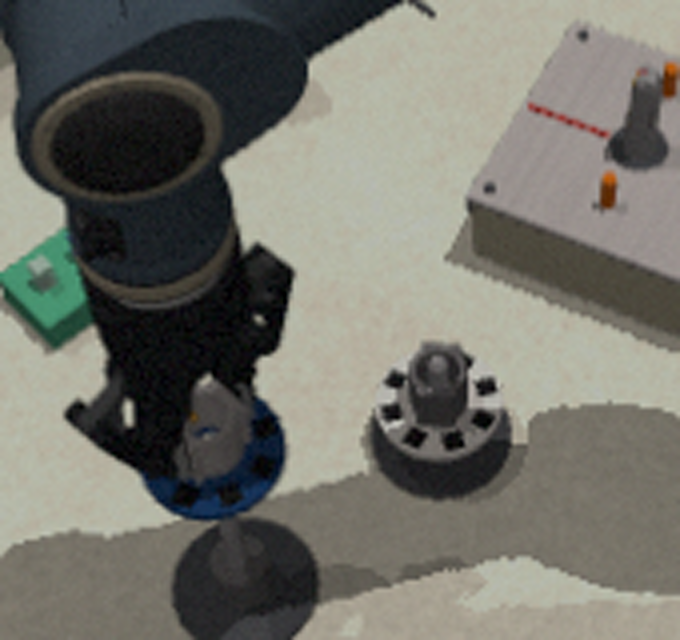

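```bash
python3 -m handwheel '[{"tx":-5,"ty":-20,"tz":0,"yaw":0,"grip":0.35},{"tx":-10,"ty":-65,"tz":0,"yaw":-2,"grip":0.35},{"tx":-10,"ty":-120,"tz":-1,"yaw":-5,"grip":0.35},{"tx":-10,"ty":-175,"tz":-1,"yaw":-7,"grip":0.35},{"tx":-10,"ty":-230,"tz":-2,"yaw":-9,"grip":0.35},{"tx":-10,"ty":-285,"tz":-3,"yaw":-12,"grip":0.35},{"tx":-10,"ty":-335,"tz":-3,"yaw":-14.6,"grip":0.35},{"tx":-10.4,"ty":-365,"tz":-3,"yaw":-14.6,"grip":0.35}]'
python3 -m handwheel '[{"tx":0,"ty":-10,"tz":0,"yaw":0,"grip":0.35},{"tx":0,"ty":-10,"tz":0,"yaw":0,"grip":0.35},{"tx":0,"ty":-10,"tz":0,"yaw":0,"grip":0.35}]'
python3 - <<'E'
from h import *
pst();to([.5082,-.0747,.19],.2547+np.pi/2)
save('side','s7',(220,100,380,240),4);save('top','t7',(200,140,340,245),5)
E
```

```text
t: 10.42
position: [0.5079, -0.0647, 0.1896]
tool_rot: [1.209, 1.567, 1.46]
force: [-0.1, 0.8, -2.0]
width: 0.0379
t: 10.8
position: [0.5104, -0.0723, 0.1896]
tool_rot: [1.189, 1.566, 1.443]
force: [0.4, 0.6, -2.1]
width: 0.0378
{'t': 10.8, 'joint_positions': [0.7808, 0.3873, -0.8964, 1.9182, 0.3517, 1.0019, 1.5523], 'joint_velocities': [-0.0043, -0.0025, -0.001, 0.0009, 0.0016, 0.0009, 0.0029], 'tau': [0.6564, -34.8665, -6.7706, -21.39, 0.0401, 0.0097, -0.0027], 'position': [0.5104, -0.0723, 0.1896], 'tool_rot': [1.1888, 1.5657, 1.443], 'force': [0.3747, 0.6307, -2.1085], 'wrist_torque': [-0.0109, -0.0257, -0.0293], 'width': 0.0378}
pos [ 0.5104 -0.0723  0.1896] tool axes x [ 0.001  0.005 -1.   ] yaw_y 1.825 | tx,ty,tz [-0.4 -1.7 -2.8] yaw -0.0 or 180.0 j7 1.55 F [ 0.4  0.6 -2.1] w 0.0378 t 10.8
```

View pics/s7.png

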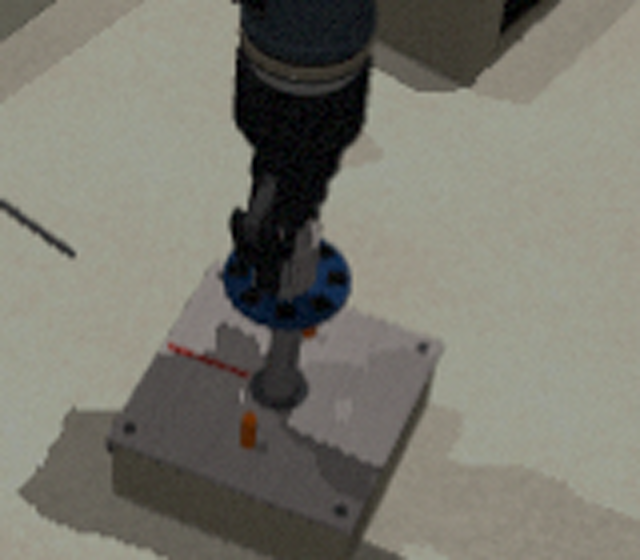

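View pics/t7.png

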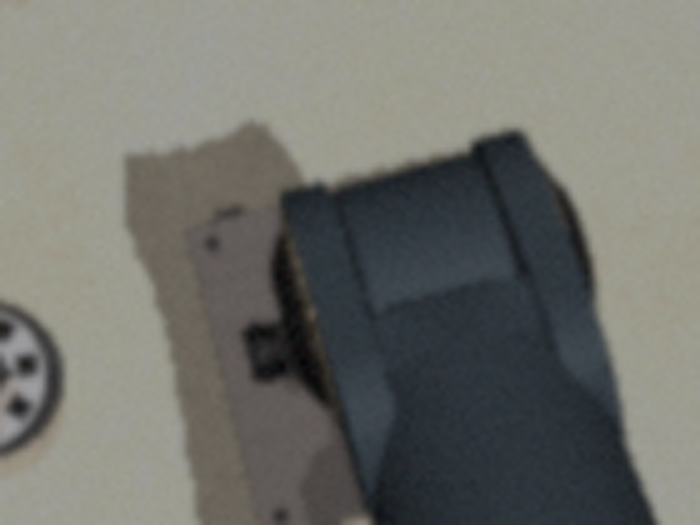

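```bash
cat > w2.py <<'E'
from wheel import *
import sys
def fit(fn,zu,x0,a=0):
    im=cv2.imread(fn).astype(float);c=proj('side',[[x0[0],x0[1],zu]])[0]
    X0,Y0=(c-[26,26]).astype(int);wh=(52,52);I=im[Y0:Y0+52,X0:X0+52];blue=np.clip(I[...,0]-I[...,2],0,40)
    def f(p):
        d=poly('side',np.r_[circ(p[0],p[1],.04,zu),circ(p[0],p[1],.04,zu+.008)],6,[X0,Y0],wh)
        D=down(d,wh);W=np.zeros(wh[::-1],bool)
        cc=proj('side',[[x0[0],x0[1],zu+.008]])[0]-[X0,Y0]
        W[int(cc[1])+4:,:]=1; W[int(cc[1])-2:,int(cc[0])+6:]=1
        return -np.corrcoef(D[W],blue[W])[0,1]
    r=min((minimize(f,[x0[0]+i,x0[1]+b],method='Nelder-Mead',options=dict(initial_simplex=[[x0[0]+i,x0[1]+b],[x0[0]+i+.006,x0[1]+b],[x0[0]+i,x0[1]+b+.006]],xatol=1e-4)) for i in(-.006,.006) for b in(-.006,.006)),key=lambda r:r.fun)
    return r.x.round(4),round(r.fun,3)
if __name__=='__main__':
    print(fit('pics/s0_raw.png',.040,(.511,.3035)))
    print(fit('pics/s6_raw.png',.1812-.0125,(.511,.3035)), 'tcp .5114 .3033')
    print(fit('pics/s7_raw.png',.1896-.0125,(.5104,-.0723)),'tcp .5104 -.0723')
    # shaft base circle visible? fit not done
E
python3 w2.py
```

```text
(array([0.5106, 0.3033]), np.float64(-0.773))
(array([0.5106, 0.3023]), np.float64(-0.698)) tcp .5114 .3033
(array([ 0.5102, -0.0752]), np.float64(-0.792)) tcp .5104 -.0723
```

```bash
cat > ov.py <<'E'
from wheel import *
def ov(fn,out,discs,crop,f=8,shaft=None,n='side'):
    im=cv2.imread(fn);x0,y0,x1,y1=crop;I=cv2.resize(im[y0:y1,x0:x1],None,fx=f,fy=f,interpolation=cv2.INTER_CUBIC);I=np.clip(I.astype(float)*1.5,0,255).astype(np.uint8)
    L=lambda P:np.round((proj(n,P)-[x0,y0]+.5)*f-.5).astype(np.int32).reshape(-1,1,2)
    for (x,y,z,col) in discs:
        for zz in(z,z+.008): cv2.polylines(I,[L(circ(x,y,.04,zz))],True,col,1)
    if shaft:
        for zz in(.141,.12,.10,.08): cv2.polylines(I,[L(circ(shaft[0],shaft[1],.011,zz))],True,(0,255,255),1)
    cv2.imwrite(out,I)
if __name__=='__main__':
    ov('pics/s7_raw.png','pics/ov7.png',[(.5102,-.0752,.1771,(0,255,0)),(.5093,-.0731,.1771,(0,0,255))],(260,140,340,210),8,(.5071,-.0755))
E
python3 ov.py
```

```text
(no output)
```

View pics/ov7.png

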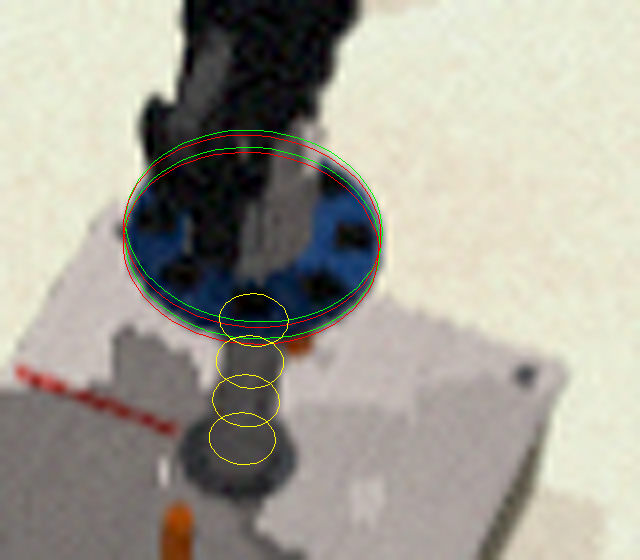

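Run:
```python
from h import *
to([.5077,-.0750,.172],.2547+np.pi/2)
```

```text
pos [ 0.5104 -0.0725  0.1897] tool axes x [ 0.001  0.005 -1.   ] yaw_y 1.825 | tx,ty,tz [17.7 -1.8 -3.3] yaw -0.0 or 180.0 j7 1.55 F [ 0.1 -0.8 -1.1] w 0.0377 t 10.9
```

```bash
python3 -m handwheel '[{"tx":6,"ty":-1,"tz":-2,"yaw":0,"grip":0.35},{"tx":14,"ty":-1.8,"tz":-3.3,"yaw":0,"grip":0.35},{"tx":17.7,"ty":-1.8,"tz":-3.3,"yaw":0,"grip":0.35},{"tx":17.7,"ty":-1.8,"tz":-3.3,"yaw":0,"grip":0.35},{"tx":17.7,"ty":-1.8,"tz":-3.3,"yaw":0,"grip":0.35}]'
cat > edge.py <<'E'
from wheel import *
import sys
from scipy.ndimage import map_coordinates
fn,wx,wy,wz=sys.argv[1],*map(float,sys.argv[2:5])
im=cv2.imread(fn).astype(float)
g=cv2.GaussianBlur(im,(0,0),.5)
def half(prof,a,b):  # crossing of mid level
    m=(a+b)/2
    for i in range(len(prof)-1):
        if (prof[i]-m)*(prof[i+1]-m)<=0 and prof[i]!=prof[i+1]: return i+(m-prof[i])/(prof[i+1]-prof[i])
sh=[]
for z in(.095,.1,.105,.11,.115,.12,.125):
    p=proj('side',[[.5071,-.0755,z]])[0]
    xs=p[0]+np.arange(-9,9.01,.1);pr=map_coordinates(g.mean(2),[0*xs+p[1],xs],order=1)
    c=pr[70:111].mean();L=pr[:25].mean();Rr=pr[-25:].mean()
    i=half(pr[:91][::-1],c,L);j=half(pr[90:],c,Rr)
    if i and j: sh.append((z,round((j-i)/2*.1,2),round((i+j)*.1,2)));
print('shaft: z, px offset from model, width',sh)
wn=proj('side',[[wx,wy,wz+.008]])[0]
w=[]
bl=g[...,0]-g[...,2]
for dy in(2,4,6,8):
    xs=wn[0]+np.arange(-24,24.01,.1);pr=map_coordinates(bl,[0*xs+wn[1]+dy,xs],order=1)
    b=60;m=pr>0.5*np.percentile(pr,85);k=np.where(m)[0];w.append((dy,round((xs[k[0]]+xs[k[-1]])/2-wn[0],2),round(xs[k[-1]]-xs[k[0]],1)))
print('wheel: dy, px offset from model, width',w)
E
python3 - <<'E'
from h import *
save('side','s8',(220,100,380,240),4);pst()
E
python3 edge.py pics/s8_raw.png .5066 -.0758 .1595; python3 edge.py pics/s7_raw.png .5093 -.0731 .1771;python3 edge.py pics/s6_raw.png .5103 .3025 .1687;python3 edge.py pics/s3_raw.png .5107 .3035 .040
```

```text
t: 11.52
position: [0.5079, -0.075, 0.1721]
tool_rot: [1.112, 1.566, 1.366]
force: [0.4, -1.0, -2.1]
width: 0.0379
{'t': 11.575, 'joint_positions': [0.7736, 0.4049, -0.8835, 1.9418, 0.3733, 0.9666, 1.5381], 'joint_velocities': [-0.0011, -0.0005, -0.0, -0.0001, -0.0008, -0.0002, 0.0002], 'tau': [-0.0071, -35.6183, -7.3319, -20.6042, -0.0028, -0.0003, -0.0002], 'position': [0.5079, -0.075, 0.1721], 'tool_rot': [1.0842, 1.566, 1.3384], 'force': [-0.5496, 0.1406, -1.5329], 'wrist_torque': [-0.0199, 0.0103, -0.0076], 'width': 0.0374}
shaft: z, px offset from model, width [(0.095, np.float64(-0.46), np.float64(8.9)), (0.1, np.float64(-0.32), np.float64(8.47)), (0.105, np.float64(-0.18), np.float64(8.33)), (0.11, np.float64(0.07), np.float64(8.2)), (0.115, np.float64(0.81), np.float64(9.46)), (0.12, np.float64(0.99), np.float64(12.64)), (0.125, np.float64(-0.09), np.float64(6.36))]
wheel: dy, px offset from model, width [(2, np.float64(0.15), np.float64(30.9)), (4, np.float64(0.45), np.float64(29.9)), (6, np.float64(0.7), np.float64(28.6)), (8, np.float64(0.5), np.float64(26.0))]
shaft: z, 
[... 959 characters left out ...]
np.float64(10.3)), (4, np.float64(12.45), np.float64(12.1)), (6, np.float64(0.15), np.float64(35.3)), (8, np.float64(0.0), np.float64(33.0))]
shaft: z, px offset from model, width [(0.095, np.float64(-0.35), np.float64(8.71)), (0.1, np.float64(0.91), np.float64(10.8)), (0.105, np.float64(-1.66), np.float64(5.31)), (0.11, np.float64(-0.42), np.float64(7.09)), (0.115, np.float64(1.42), np.float64(10.38)), (0.12, np.float64(1.51), np.float64(10.2)), (0.125, np.float64(1.48), np.float64(10.16))]
wheel: dy, px offset from model, width [(2, np.float64(0.4), np.float64(33.2)), (4, np.float64(0.45), np.float64(33.3)), (6, np.float64(0.15), np.float64(31.9)), (8, np.float64(-0.15), np.float64(29.9))]
```

Run:
```python
from h import *
to([.5080,-.0749,.140],.2547+np.pi/2)
```

```text
pos [ 0.5079 -0.075   0.1721] tool axes x [ 0.001  0.005 -1.   ] yaw_y 1.825 | tx,ty,tz [32.1 -0.   0. ] yaw -0.0 or 180.0 j7 1.54 F [-0.5  0.1 -1.5] w 0.0374 t 11.575
```

```bash
python3 -m handwheel '[{"tx":6,"ty":0,"tz":0,"yaw":0,"grip":0.35},{"tx":12,"ty":0,"tz":0,"yaw":0,"grip":0.35},{"tx":18,"ty":0,"tz":0,"yaw":0,"grip":0.35},{"tx":24,"ty":0,"tz":0,"yaw":0,"grip":0.35},{"tx":28,"ty":0,"tz":0,"yaw":0,"grip":0.35},{"tx":32,"ty":0,"tz":0,"yaw":0,"grip":0.35},{"tx":32,"ty":0,"tz":0,"yaw":0,"grip":0.35}]'
python3 - <<'E'
from h import *
save('side','s9',(220,100,380,240),4);pst();to([.5080,-.0749,.128],.2547+np.pi/2)
E
```

```text
t: 12.45
position: [0.5078, -0.0748, 0.1399]
tool_rot: [1.196, 1.566, 1.45]
force: [1.1, 0.4, -2.5]
width: 0.038
{'t': 12.5, 'joint_positions': [0.7429, 0.446, -0.8544, 1.9732, 0.4195, 0.9072, 1.4973], 'joint_velocities': [0.0031, -0.0043, -0.0045, -0.0039, -0.0009, 0.001, 0.0001], 'tau': [-0.0026, -37.1317, -7.6738, -19.2848, 0.0022, 0.0012, -0.0032], 'position': [0.508, -0.0748, 0.1401], 'tool_rot': [1.0998, 1.5659, 1.3541], 'force': [0.6703, 0.4896, -1.8244], 'wrist_torque': [0.0285, -0.0018, -0.0303], 'width': 0.0378}
pos [ 0.508  -0.0748  0.1401] tool axes x [ 0.001  0.005 -1.   ] yaw_y 1.825 | tx,ty,tz [12.1 -0.1 -0. ] yaw -0.0 or 180.0 j7 1.50 F [ 0.7  0.5 -1.8] w 0.0378 t 12.5
```

View pics/s9.png

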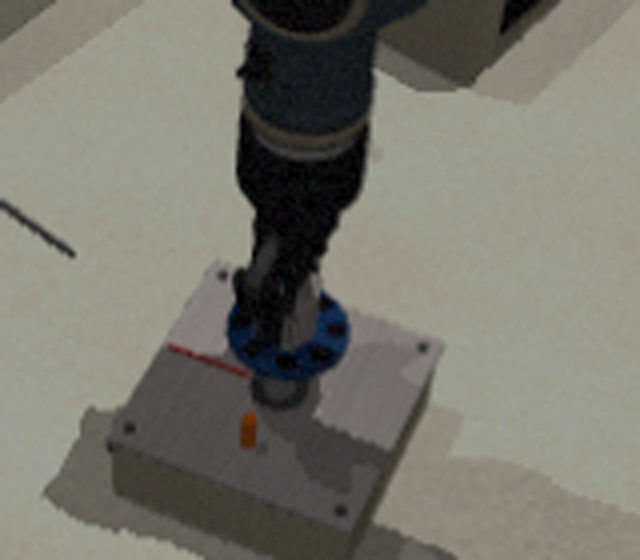

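```bash
python3 -m handwheel '[{"tx":3,"ty":0,"tz":0,"yaw":0,"grip":0.35},{"tx":6,"ty":0,"tz":0,"yaw":0,"grip":0.35},{"tx":9,"ty":0,"tz":0,"yaw":0,"grip":0.35},{"tx":12,"ty":0,"tz":0,"yaw":0,"grip":0.35},{"tx":15,"ty":0,"tz":0,"yaw":0,"grip":0.35},{"tx":18,"ty":0,"tz":0,"yaw":0,"grip":0.35},{"tx":18,"ty":0,"tz":0,"yaw":0,"grip":0.35}]'
python3 - <<'E'
from h import *
pst();to([.5080,-.0749,.1025],.2547+np.pi/2)
E
```

```text
t: 13.38
position: [0.5084, -0.0746, 0.122]
tool_rot: [0.976, 1.565, 1.23]
force: [2.8, 0.8, -3.1]
width: 0.0378
{'t': 13.375, 'joint_positions': [0.7245, 0.4703, -0.8358, 1.9889, 0.4471, 0.8733, 1.4734], 'joint_velocities': [0.002, -0.0026, -0.0015, -0.0006, -0.0021, 0.0016, 0.0031], 'tau': [0.3905, -38.5416, -7.647, -17.8467, -0.039, 0.5614, -0.012], 'position': [0.5084, -0.0746, 0.122], 'tool_rot': [0.9755, 1.5653, 1.23], 'force': [2.8297, 0.7551, -3.1299], 'wrist_torque': [0.1168, -0.3986, 0.0229], 'width': 0.0378}
pos [ 0.5084 -0.0746  0.122 ] tool axes x [ 0.002  0.005 -1.   ] yaw_y 1.825 | tx,ty,tz [19.5 -0.3 -0.5] yaw -0.0 or 180.0 j7 1.47 F [ 2.8  0.8 -3.1] w 0.0378 t 13.375
```

```bash
python3 -m handwheel '[{"tx":0,"ty":0,"tz":0.8,"yaw":0,"grip":0.35},{"tx":0,"ty":0,"tz":1.5,"yaw":0,"grip":0.35},{"tx":0,"ty":0,"tz":1.5,"yaw":0,"grip":0.35},{"tx":3,"ty":0,"tz":1.5,"yaw":0,"grip":0.35},{"tx":6,"ty":0,"tz":1.5,"yaw":0,"grip":0.35},{"tx":9,"ty":0,"tz":1.5,"yaw":0,"grip":0.35},{"tx":9,"ty":0,"tz":1.5,"yaw":0,"grip":0.35}]'
python3 - <<'E'
from h import *
pst();to([.5090,-.0749,.1025],.2547+np.pi/2)
E
```

```text
t: 14.25
position: [0.5096, -0.0741, 0.1126]
tool_rot: [1.114, 1.565, 1.369]
force: [-0.3, -0.5, -1.0]
width: 0.0376
{'t': 14.25, 'joint_positions': [0.7126, 0.4848, -0.8249, 1.9937, 0.4621, 0.8583, 1.4599], 'joint_velocities': [0.0015, -0.0042, -0.0046, -0.0059, -0.0021, 0.0004, 0.001], 'tau': [-0.0196, -38.7676, -8.0168, -18.2278, 0.0068, -0.0186, -0.0087], 'position': [0.5096, -0.0741, 0.1126], 'tool_rot': [1.1145, 1.5653, 1.369], 'force': [-0.3098, -0.4518, -0.9879], 'wrist_torque': [-0.023, -0.0243, 0.0551], 'width': 0.0376}
pos [ 0.5096 -0.0741  0.1126] tool axes x [ 0.001  0.005 -1.   ] yaw_y 1.825 | tx,ty,tz [10.1 -0.7 -0.8] yaw -0.0 or 180.0 j7 1.46 F [-0.3 -0.5 -1. ] w 0.0376 t 14.25
```

Force gone; the wheel slides freely. Lower the last 10 mm.

```bash
python3 -m handwheel '[{"tx":3,"ty":-0.2,"tz":0,"yaw":0,"grip":0.35},{"tx":6,"ty":-0.3,"tz":0,"yaw":0,"grip":0.35},{"tx":9,"ty":-0.3,"tz":0,"yaw":0,"grip":0.35},{"tx":10,"ty":-0.3,"tz":0,"yaw":0,"grip":0.35},{"tx":10,"ty":-0.3,"tz":0,"yaw":0,"grip":0.35},{"tx":10,"ty":-0.3,"tz":0,"yaw":0,"grip":0.35}]'
cat > chk.py <<'E'
from ov import *
import sys
nm=sys.argv[1];im=save('side',nm,(220,130,380,240),5);pst();to([.5090,-.0749,.1025],.2547+np.pi/2)
ov(f'pics/{nm}_raw.png',f'pics/ov_{nm}.png',[(.5071,-.0755,.090,(0,255,0)),(.5071,-.0755,.085,(0,0,255))],(250,160,330,230),9)
E
python3 chk.py s10
```

```text
t: 15.0
position: [0.5098, -0.0743, 0.1027]
tool_rot: [1.065, 1.565, 1.319]
force: [1.0, -0.3, -0.8]
width: 0.0378
{'t': 15.05, 'joint_positions': [0.7026, 0.4984, -0.8137, 2.0013, 0.4779, 0.8402, 1.4468], 'joint_velocities': [-0.0009, -0.0007, -0.0006, 0.0006, 0.0003, -0.0011, -0.0008], 'tau': [-0.0066, -39.3511, -8.1285, -17.8299, -0.0036, -0.0063, -0.0], 'position': [0.5098, -0.0744, 0.1027], 'tool_rot': [1.0665, 1.5653, 1.321], 'force': [-0.0475, -0.2331, -2.1727], 'wrist_torque': [0.0471, -0.0319, -0.0174], 'width': 0.0379}
pos [ 0.5098 -0.0744  0.1027] tool axes x [ 0.001  0.005 -1.   ] yaw_y 1.825 | tx,ty,tz [ 0.2 -0.3 -0.9] yaw -0.0 or 180.0 j7 1.45 F [-0.  -0.2 -2.2] w 0.0379 t 15.05
```

View pics/s10.png

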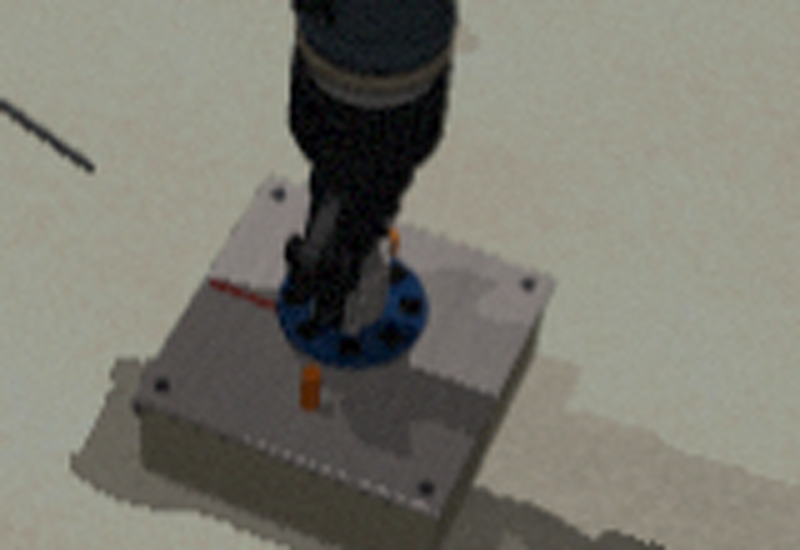

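View pics/ov_s10.png

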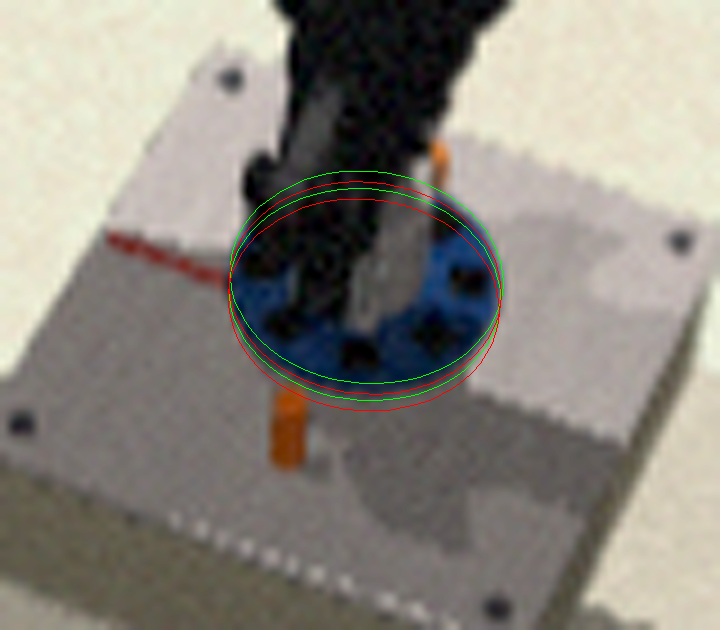

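Run:
```python
from w2 import *
for z in(.085,.088,.090,.092,.094): print(z,fit('pics/s10_raw.png',z,(.5071,-.0755)))
# calib check same lower-half method on lift picture known positions
for z in(.166,.1687,.171): print('s6',z,fit('pics/s6_raw.png',z,(.5106,.3025)))
for z in(.124,.1275,.131): print('s9',z,fit('pics/s9_raw.png',z,(.5071,-.0755)))
print(((np.array([[.5067,-.0755]]))))
```

```text
0.085 (array([ 0.5112, -0.0805]), np.float64(-0.843))
0.088 (array([ 0.5098, -0.0785]), np.float64(-0.824))
0.09 (array([ 0.5091, -0.0774]), np.float64(-0.823))
0.092 (array([ 0.5082, -0.0758]), np.float64(-0.803))
0.094 (array([ 0.5074, -0.0747]), np.float64(-0.803))
s6 0.166 (array([0.5118, 0.3015]), np.float64(-0.706))
s6 0.1687 (array([0.5106, 0.3023]), np.float64(-0.695))
s6 0.171 (array([0.5093, 0.3029]), np.float64(-0.666))
s9 0.124 (array([ 0.5084, -0.0798]), np.float64(-0.804))Traceback (most recent call last):
  File "<stdin>", line 5, in <module>
  File "w2.py", line 12, in fit
    r=min((minimize(f,[x0[0]+i,x0[1]+b],method='Nelder-Mead',options=dict(initial_simplex=[[x0[0]+i,x0[1]+b],[x0[0]+i+.006,x0[1]+b],[x0[0]+i,x0[1]+b+.006]],xatol=1e-4)) for i in(-.006,.006) for b in(-.006,.006)),key=lambda r:r.fun)
  File "w2.py", line 12, in <genexpr>
    r=min((minimize(f,[x0[0]+i,x0[1]+b],method='Nelder-Mead',options=dict(initial_simplex=[[x0[0]+i,x0[1]+b],[x0[0]+i+.006,x0[1]+b],[x0[0]+i,x0[1]+b+.006]],xatol=1e-4)) for i in(-.006,.006) for b in(-.006,.006)),key=lambda r:r.fun)
           ~~~~~~~~^^^^^^^^^^^^^^^^^^^^^^^^^^^^^^^^^^^^^^^^^^^^^^^^^^^^^^^^^^^^^^^^^^^^^^^^^^^^^^^^^^^^^^^^^^^^^^^^^^^^^^^^^^^^^^^^^^^^^^^^^^^^^^^^^^^^^^^^^^^^^^^^^^^^^
    res = _minimize_neldermead(fun, x0, args, callback, bounds=bounds,
                               **options)
    fxr = func(xr)
    fx = function(np.copy(x), *(wrapper_args + args))
  File "w2.py", line 9, in f
    cc=proj('side',[[x0[0],x0[1],zu+.008]])[0]-[X0,Y0]
       ~~~~^^^^^^^^^^^^^^^^^^^^^^^^^^^^^^^^
  File "h.py", line 7, in proj
    K,k1,T=cam(n);P=np.atleast_2d(P);c=P@T[:3,:3].T+T[:3,3];s=c[:,:2]/c[:,2:];r2=(s**2).sum(1,keepdims=True)
           ~~~^^^
  File "h.py", line 5, in cam
    c=calibration(n);return np.array(c["K"]),c["k1"],np.array(c["world_to_cam"])
ValueError: time passes only in moves, steps and waits
```

```bash
python3 -m handwheel '[{"tx":0.5,"ty":0,"tz":0,"yaw":0,"grip":0.35},{"tx":1,"ty":-0.1,"tz":0,"yaw":0,"grip":0.35},{"tx":1,"ty":-0.1,"tz":0,"yaw":0,"grip":0.35},{"tx":1,"ty":-0.1,"tz":0,"yaw":0,"grip":0.35},{"tx":1,"ty":-0.1,"tz":0,"yaw":0,"grip":0.35}]'
python3 - <<'E'
from h import *
pst();save('side','s11',None,1.5)
E
```

```text
t: 15.68
position: [0.5098, -0.0744, 0.1017]
tool_rot: [1.061, 1.565, 1.315]
force: [0.0, 0.4, -1.8]
width: 0.0376
{'t': 15.675, 'joint_positions': [0.7016, 0.4998, -0.8125, 2.002, 0.4795, 0.8384, 1.4456], 'joint_velocities': [-0.0003, 0.0012, -0.0012, -0.0007, 0.0006, 0.0002, 0.0001], 'tau': [0.001, -39.4449, -8.144, -17.8018, -0.0033, -0.0068, -0.0], 'position': [0.5098, -0.0744, 0.1017], 'tool_rot': [1.0606, 1.5654, 1.3152], 'force': [0.0396, 0.3711, -1.7973], 'wrist_torque': [-0.0354, -0.0118, 0.0085], 'width': 0.0376}
```

View pics/s11.png

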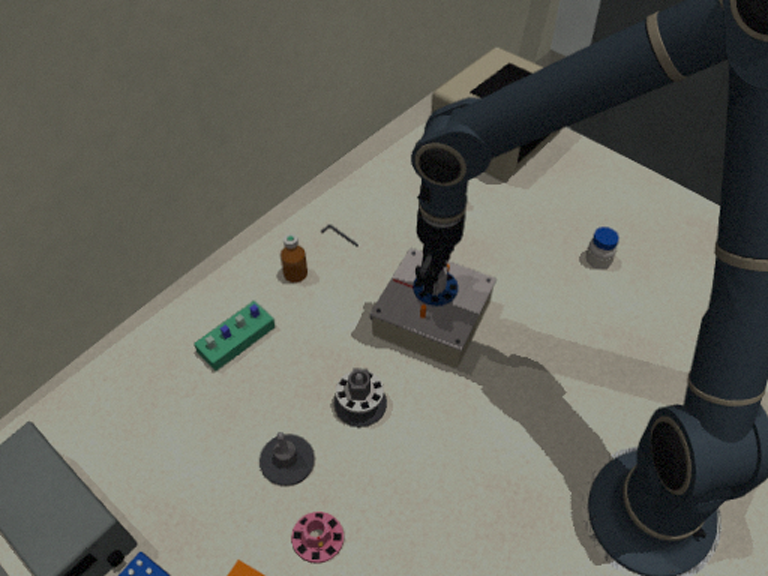

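```bash
python3 -c "
from bench import close_job
print(close_job())"
```

```text
the job is handed in; nothing more can be done
None
```

I turned the shaft's flat to the red line, lifted the blue wheel off its post and lowered it over the shaft with the screw on the flat. I handed the job in at about 15.7 s with the wheel still gripped; no verdict came back.

- **Shaft:** I pinched it across the flat and its back (16.5 to 17.1 mm between the pads). I then turned it about 71° clockwise until the gripper's yaw matched the red line (0.255 rad). That figure is the gripper's. The arm and wheel hid the flat afterwards, so I did not see the final angle directly.
- **Fit:** At first the screw pressed on the flat with about 3 N, so I moved 1.5 mm along the red line. After that the wheel slid down freely.
- **Last checks:** The sideways force was below 0.5 N and the downward force 1.8 N, which is just the wheel's weight, so nothing else is holding it up. The opening was 37.6 mm with a 40 N grip, and the tool was about 5 mrad off vertical. The last side picture shows the rack, amber bottle, hex key, jar and white spare wheel where they were. The clear bottle is hidden behind the arm there; the arm stayed well above it.
- **Disagreement on height:** Before a final 1 mm lowering, the arm's position put the wheel's underside 20 mm above the deck and the side picture 22 to 23 mm. That leaves it at about 19 to 22 mm, within the 5 mm tolerance. The picture cannot place the wheel's centre to better than about 2 mm.

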